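Run the hoist from its joystick, then fold its hook away

TASK

Take the orange-knobbed joystick of the grey hoist console, tilt it fully towards the green tab and hold it over for about two seconds, then let it spring back to the middle; do not throw it towards either red tab. Only then fold the empty yellow hook down flat on its blue stand. Leave the hammer, bottle and can where they are, and end clear of everything.

Things in the scene. Friction and masses are not known exactly. Their poses are not given: they have to be found in the camera images.
- console: grey hoist console fixed to the bench, black deck 81 mm high. Origin on the bench below the joystick; x points away from the operator's (robot's) side, y left. Spans x -130..70, y -185..185 mm. Guard over the stick: two hoops of 12 mm bar at x = -20 and 20, top bars level along y at z 300, uprights at y = -165 and 165 mm; reach in from the operator's side, tilted 35 to 45 degrees.
- knob (a point): centre of the orange ball knob (40 mm diameter) of the joystick, a 14 mm rod that pivots all ways about a point 80 mm above the console's origin, 110 mm below the knob's centre (190 mm above the bench when centred). Spring-centred, 1.6 Nm/rad, about 6 N at the knob fully over; stops at 0.45 rad (knob 48 mm sideways) along the console's x and y
- knob_home (a point): fixed point where the knob's centre rests when the stick is centred
- tab_green: green disc, 60 mm diameter, 6 mm thick, fixed on the deck 85 mm from the joystick's axis, to the left (+y), the right (-y) or the operator's side (-x) of the stick in the console's axes: the way to tilt. Origin at its underside centre
- tab_red1: red disc, same size, in another of the three places: a way not to tilt
- tab_red2: second red disc, same size, in the remaining place: a way not to tilt
- stand: blue stand of the folding hook, fixed to the bench: foot 170 x 90 mm and 8 mm thick, block 45 mm wide and 49 mm high. Origin at the centre of the foot's underside; x axis points away from the robot, along the folded hook
- hook_hinge (a point): middle of the hook's hinge, fixed on the stand at its end nearest the robot: 50 mm to the stand's -x side of its origin, 55 mm above the bench; the hinge axis is level, along the stand's y. Two steel cheeks beside it reach to 65 mm above the bench and 12 mm either side of the axis in x
- hook_mid (a point): point in the middle of the yellow hook arm, 85 mm from the hinge. The arm is 130 mm long, 24 mm wide and 9 mm thick, with a 25 mm lip at its end that points away from the robot while it stands up, and down when folded
- hook (a joint): angle of the yellow hook above level, rad: 0 = folded flat on its stand (a firm stop), 1.57 = upright. It starts standing at 1.15 to 1.65 and folds away from the robot (towards the stand's +x). The stiff hinge stays where it is left and needs 0.2 to 0.3 Nm, some 3 N at 85 mm
- hammer: hammer lying on the bench beyond the console, about 260 mm long, bystander; origin at the underside
- oil: grey oil bottle, 70 mm diameter, 190 mm high, bystander; origin at the underside
- can: blue can, 66 mm diameter, 110 mm high, bystander; origin at the underside
Things that resemble listed ones, but are neither listed nor needed, are in the scene too. Leave any brown or turquoise look-alike of the stand alone.

How it is judged:
On the way, in this order (a step that is already met when the one before it is completed fails the run):
1. the joystick is tilted well over towards the green tab and held there for 1.2 s (horizontal distance between knob and tab_green below 0.05 m), for 1.2 s.
2. the joystick is let go and back in the middle (horizontal distance between knob and knob_home below 0.01 m and contact force between the fingers and stick below 0.3 N), for 0.2 s.
3. the yellow hook is folded flat (value of joint hook below 0.12 rad), for 0.2 s.
At the end, for the whole second after the job is handed in: the joystick is back within 10 mm of its middle position and the yellow hook lies within 0.12 rad of flat (value of joint hook below 0.12 rad and horizontal distance between knob and knob_home below 0.01 m); the robot touches nothing.
It fails at once if the joystick is thrown towards a red tab (knob within 55 mm of its centre, seen from above) (horizontal distance between knob and tab_red1 below 0.055 m or horizontal distance between knob and tab_red2 below 0.055 m).
It fails at once if a bystander is moved by more than 30 mm (distance of any of hammer, oil, can from where it was at the start of the episode above 0.03 m).
It also fails if it takes over 67 s, if anything falls off the work surface, if the arm or the gripper's body presses on something with over 40 N, if the wrist force passes 120 N, or if a joint passes its speed limit or range.

ROBOT

A 7-joint arm with a two-finger parallel gripper is mounted at the origin on the work surface. World frame = base frame: x ahead of the robot, y to its left, z up, the work surface at z = 0. Lengths are in m, angles in rad, forces in N, time in s.
With the tool pointing down it reaches from about 0.4 to 0.875 m from the base axis. Payload 19.3 kg.
Tool frame: the origin (TCP) lies midway between the tips of the shut fingers; the grasp point (between the pads) lies 19 mm behind it (bot.grip_point_offset is the distance from the TCP to the grasp point, in m); z points along the fingers, y is the direction in which the jaws open and shut (so a half turn about z gives the same grasp; the last joint's range is limited). The gripper opens to 85 mm and grips with 20 to 120 N. Pads are 22 mm wide; open, the fingers measure 114 mm over their backs; the gripper's body (76 mm by 85 mm) begins 54 mm behind the grasp point. The pads swing forward as they close: fully open they stand 13 mm farther back than shut.
Start: joints at [-1.176, 0.521, -0.036, 1.599, 0.021, 1.021, -0.113], TCP at [0.28, 0.559, 0.209] pointing down, gripper open.
Joint ranges: [-2.91, 2.91], [-0.3, 2.13], [-1.5, 1.42], [0.17, 2.43], [-1.26, 4.41], [0.16, 1.93], [-2.52, 2.52]. Speed limits (rad/s): [1.89, 1.89, 2.39, 2.39, 3.01, 3.01, 3.01].

INTERFACE

Orientations are given as [roll, pitch, yaw] about the fixed x, y, z axes, in that order (R = Rz(yaw) Ry(pitch) Rx(roll)).
In Python, from workcell import bot, viewer, workorder gives the robot as it stands.
- The arm moves only by the tool move_arm, never from a script. Its argument "plan" is a list of rows, each a list of 6 numbers: the shift along the tool's x, y, z scaled (see below), then the turn, a rotation vector about the tool's x, y, z scaled (see below). A call has 1 to 5 rows; each row shifts and turns the commanded pose from where the row before left it, along the tool's axes as they then stand; what a row does not reach is not made up. The controller multiplies each number of a shift by 0.025 m and each number of a turn by pi rad. A row lasts 1/10 s, in which the tool goes at most 50 mm and 8.59 degrees, less where a joint would pass 70% of its speed; a pose out of reach is approached as far as the arm can. A call with a number of a shift or a turn outside -1 to 1 is refused whole. A call with a gripper value outside its range is refused whole. "claw" is the closure, from -1 (fully open) to 1 (shut), so that 0 is half open, set as the call begins (left out, the last holds). The fingers move at their own pace and stop on an object; "force" is the grip in N (left out, the last holds). Time passes only in rows, so rows that do not move let the fingers close. It gives the time, the measured TCP pose, the force and the opening at its end, in the units of the state.
- bot.observe(): the state, without advancing time (a new reading comes with each control period).
- viewer.grab_frame(name): name is "side" or "top" or "wrist"; returns the picture (384x512x3 uint8, red, green, blue); there is no depth.
- viewer.camera_info(name): a dict with "K" (3x3 intrinsics, pixels), "R" (3x3) and "t" (3): a world point X has camera coordinates R X + t. Camera axes: x right, y down, z forward; pixel columns grow to the right and rows downward; lengths in m; the calibration is good to about 2 mm. A picture is of the moment at which its call begins: read the wrist's pose just before it. camera_info takes no time and is no camera call; for the wrist camera it gives the pose at the moment of the call.
- workorder.job_done(): hands the job in, once; it reports no verdict.
The state is a dict: "clock": time; "qpos": joint angles; "qd": joint speeds; "joint_efforts": joint torques, N m; "position": TCP position; "tool_rot": TCP orientation; "force": force on the tool from outside, world axes, zero at the start; "moment": the same for the moment, N m; "grip_width": finger opening in m.
Only numpy, scipy, OpenCV 4.12 (cv2) and the standard library are available. Lean on these libraries where they do the work, as an engineer would, in place of code of your own. Each camera call takes 0.05 s, during which the arm holds its last target.

## Working session

There is one attempt and no reset: what is moved stays moved. The work goes in short steps, Python scripts to look and compute and a tool call to move; the robot and the scene stay as the last step left them, time stands still between calls to the robot, and variables do not carry over. Pictures are saved under pics/ and viewed, and the job is handed in when it is done.

Besides the shell and the picture viewer there is one more tool, called as name(argument=value, ...), one argument or row to a line, values as JSON. move_arm: Moves the arm, as the interface text tells. Shifts and turns lie within -1 to 1; 1 stands for 0.025 m of shift or pi rad of turn. Its arguments: {"type":"object","properties":{"plan":{"type":"array","items":{"type":"array","items":{"type":"number"}}},"claw":{"type":"number"},"force":{"type":"number"}},"required":["plan"]}

```bash
ls; mkdir -p pics
python3 - <<'E'
from workcell import bot, viewer, workorder
import cv2,numpy as np
s=bot.observe();print(s)
for n in ["side","top","wrist"]:
    print(n,viewer.camera_info(n))
    f=viewer.grab_frame(n); cv2.imwrite(f"pics/{n}0.png",f[:,:,::-1])
E
```

```text
pics
{'clock': 0.0, 'qpos': array([-1.17620432,  0.52198416, -0.0363345 ,  1.59996751,  0.02120711,
        1.02108095, -0.11280679]), 'qd': array([ 0.0015703 ,  0.00143426,  0.00070428, -0.00095332,  0.0006023 ,
        0.00014889, -0.00100697]), 'joint_efforts': array([ 4.63578290e-04, -9.27118993e+01,  1.97959498e+00, -3.69925261e+01,
        1.77575106e-02,  8.25520634e-03,  2.95194525e-05]), 'position': array([0.28002914, 0.55838377, 0.20855876]), 'tool_rot': array([-3.14054065e+00,  7.61531381e-05,  2.67679307e+00]), 'force': array([0.09279814, 0.11827119, 0.2001102 ]), 'moment': array([ 0.04965597,  0.01069074, -0.03393708]), 'grip_width': 0.08552225675666479}
side {'K': array([[435.55813169,   0.        , 246.76176202],
       [  0.        , 435.55813169, 189.56814109],
       [  0.        ,   0.        ,   1.        ]]), 'R': array([[ 0.77379393, -0.6334247 , -0.00401287],
       [-0.38643131, -0.46702731, -0.7953341 ],
       [ 0.50191015,  0.6169754 , -0.60615804]]), 't': array([-0.34364971,  0.34309289,  0.96360088])}
top {'K': array([[357.2899606 ,   0.        , 260.12338282],
       [  0.        , 357.2899606 , 187.71953332],
       [  0.        ,   0.        ,   1.        ]]), 'R': array([[ 2.50791291e-02, -9.99681318e-01,  2.88088289e-03],
       [-9.88764105e-01, -2.52298515e-02, -1.47339740e-01],
       [ 1.47365470e-01,  8.46638758e-04, -9.89081747e-01]]), 't': array([0.06549073, 0.53561391, 1.03470875])}
wrist {'K': array([[320.17080533,   0.        , 255.82683853],
       [  0.        , 320.17080533, 192.4331743 ],
       [  0.        ,   0.        ,   1.        ]]), 'R': array([[ 4.48505871e-01,  8.93779884e-01, -4.47737492e-05],
       [ 8.45982528e-01, -4.24504614e-01,  3.22659875e-01],
       [ 2.88367899e-01, -1.44752726e-01, -9.46514978e-01]]), 't': array([-0.6264286 , -0.04165109,  0.38088567])}
```

View pics/side0.png

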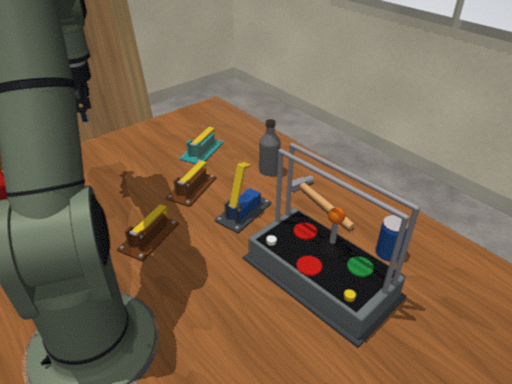

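View pics/top0.png

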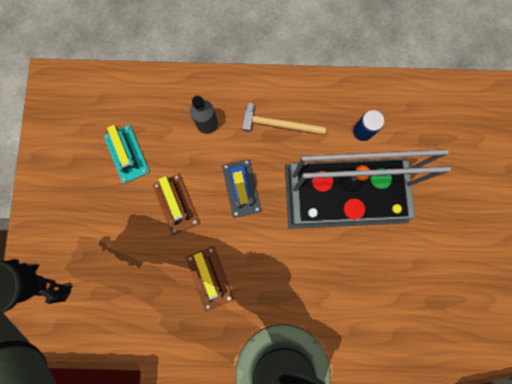

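View pics/wrist0.png

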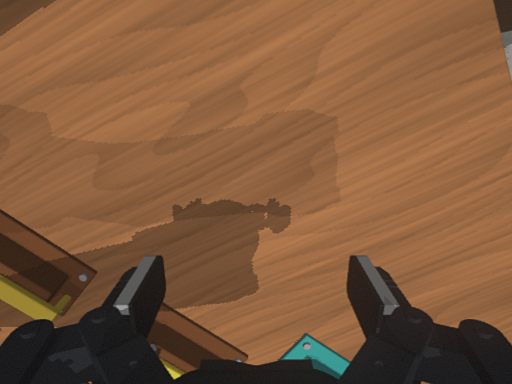

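```bash
cat > h.py <<'E'
import cv2,numpy as np
from workcell import bot, viewer, workorder
def ray(c,px):
    K,R,t=c['K'],c['R'],c['t'];C=-R.T@t
    d=R.T@np.linalg.inv(K)@np.array([px[0],px[1],1.]);return C,d/np.linalg.norm(d)
def onz(c,px,z):
    C,d=ray(c,px);return C+d*(z-C[2])/d[2]
def tri(rs):
    A=np.zeros((3,3));b=np.zeros(3)
    for C,d in rs:
        P=np.eye(3)-np.outer(d,d);A+=P;b+=P@C
    X=np.linalg.solve(A,b);return X,[np.linalg.norm((np.eye(3)-np.outer(d,d))@(X-C)) for C,d in rs]
def proj(c,X):
    p=c['K']@(c['R']@np.asarray(X)+c['t']);return p[:2]/p[2]
HS={'green':((50,120,50),(75,255,255)),'red':((0,200,100),(4,255,255)),'orange':((6,210,150),(14,255,255)),
'yellow':((25,150,100),(33,255,255)),'blue':((108,130,60),(122,255,255)),'white':((0,0,200),(180,30,255))}
def blobs(img,col,mina=20):
    h=cv2.cvtColor(img,cv2.COLOR_RGB2HSV);m=cv2.inRange(h,*[np.array(v) for v in HS[col]])
    n,l,s,c=cv2.connectedComponentsWithStats(m)
    return m,[(c[i].round(1).tolist(),s[i].tolist()) for i in range(1,n) if s[i][4]>=mina]
E
python3 - <<'E'
from h import *
for n in ['side','top']:
    im=cv2.imread(f'pics/{n}0.png')[:,:,::-1].copy()
    for k in HS: print(n,k,[b for b in blobs(im,k)[1] if b[1][4]<3000])
c=cv2.imread('pics/side0.png')[140:310,170:430];cv2.imwrite('pics/sc.png',cv2.resize(c,None,fx=3,fy=3,interpolation=2))
c=cv2.imread('pics/top0.png')[90:240,210:460];cv2.imwrite('pics/tc.png',cv2.resize(c,None,fx=3,fy=3,interpolation=2))
E
```

```text
side green [([360.0, 266.1], [347, 256, 27, 21, 440])]
side red [([1.2, 179.8], [0, 171, 4, 17, 49]), ([304.7, 230.6], [294, 223, 23, 17, 300]), ([308.9, 265.2], [296, 256, 26, 20, 391])]
side orange [([336.5, 213.7], [329, 207, 16, 13, 121])]
side yellow [([202.8, 134.7], [194, 128, 19, 15, 77]), ([193.1, 170.7], [181, 161, 25, 21, 135]), ([138.9, 227.1], [132, 222, 13, 10, 69]), ([349.5, 293.9], [344, 289, 12, 12, 97])]
side blue [([248.1, 201.7], [239, 189, 22, 32, 357]), ([231.4, 212.9], [229, 208, 5, 11, 36]), ([386.1, 242.2], [377, 225, 21, 36, 338])]
side white [([429.5, 5.1], [384, 0, 72, 17, 625]), ([488.8, 12.6], [460, 0, 52, 31, 1255]), ([271.0, 238.5], [267, 236, 9, 6, 42])]
top green [([381.0, 181.0], [370, 175, 23, 14, 261])]
top red [([322.3, 183.6], [312, 178, 21, 14, 240]), ([354.0, 208.4], [344, 198, 21, 21, 350])]
top orange [([361.7, 167.6], [357, 166, 11, 4, 34]), ([363.0, 177.4], [358, 176, 10, 4, 27])]
top yellow [([117.5, 143.6], [107, 125, 21, 39, 310]), ([237.9, 177.6], [234, 172, 9, 12, 88]), ([169.5, 196.5], [159, 176, 22, 42, 370]), ([396.6, 208.3], [392, 204, 10, 10, 77]), ([209.5, 288.6], [203, 281, 14, 16, 126])]
top blue [([365.6, 129.6], [360, 119, 17, 17, 74]), ([239.8, 178.9], [230, 166, 21, 33, 202])]
top white [([373.3, 119.8], [364, 111, 20, 19, 293]), ([312.5, 212.2], [309, 209, 8, 8, 47])]
```

View pics/sc.png

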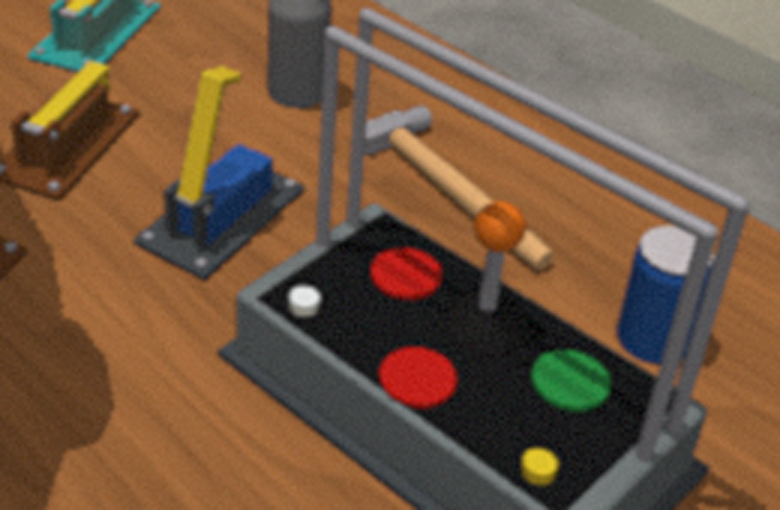

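View pics/tc.png

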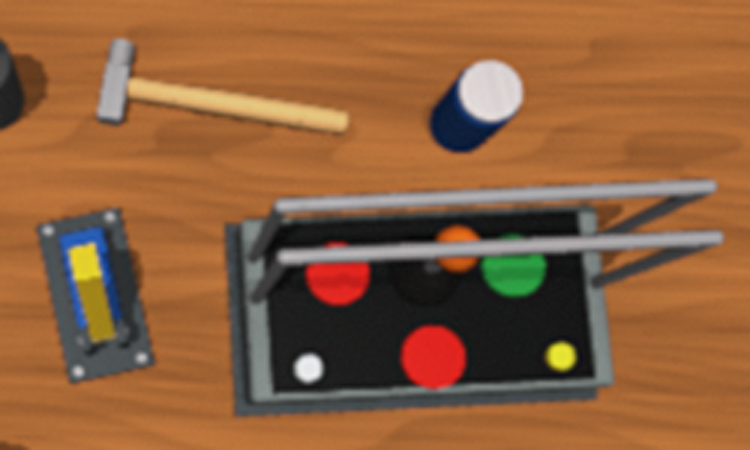

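Run:
```python
from h import *
s=viewer.camera_info('side');t=viewer.camera_info('top')
np.set_printoptions(precision=4,suppress=True)
print('knob',tri([ray(s,(336.4,215.2)),ray(t,(362.7,172.7))]))
for nm,a,b in [('g',(360,266.1),(381.2,178.8)),('rL',(304.9,230.8),(322.3,181.5)),('rM',(309,265.3),(354.2,208.8)),('white',(271,238.5),(312.5,212.2)),('yel',(349.5,293.9),(396.8,208.5))]:
    print(nm,onz(s,a,.087),onz(t,b,.087),tri([ray(s,a),ray(t,b)]))
P=[onz(t,(210+x/3,90+y/3),.008) for x,y in [(38,225),(118,208),(155,363),(72,382)]]
print(np.array(P),np.mean(P,0)); 
P=[onz(t,(210+x/3,90+y/3),.010) for x,y in [(47,231),(109,216),(142,357),(78,371)]]
print('bolts',np.array(P),np.mean(P,0)); d=(P[0]+P[1]-P[2]-P[3]);print(np.degrees(np.arctan2(d[1],d[0])))
print('bot',)
# hook tip top-edge
print('tip',tri([ray(s,(170+213/3,140+73/3)),ray(t,(210+84/3,90+247/3))]))
```

```text
knob (array([ 0.5584, -0.1868,  0.1943]), [np.float64(0.0020423721118899858), np.float64(0.002042372111889805)])
g [ 0.5684 -0.271   0.087 ] [ 0.5617 -0.2697  0.087 ] (array([ 0.5635, -0.2709,  0.0893]), [np.float64(0.002880713302860891), np.float64(0.0028807133028607742)])
rL [ 0.5557 -0.1017  0.087 ] [ 0.5494 -0.0997  0.087 ] (array([ 0.5517, -0.1014,  0.0882]), [np.float64(0.0030473465137110505), np.float64(0.003047346513710947)])
rM [ 0.4774 -0.1926  0.087 ] [ 0.4728 -0.1906  0.087 ] (array([ 0.4747, -0.1919,  0.0876]), [np.float64(0.002379544853004119), np.float64(0.002379544853004106)])
white [ 0.4689 -0.0673  0.087 ] [ 0.4601 -0.0717  0.087 ] (array([ 0.4614, -0.072 ,  0.0945]), [np.float64(0.002293498303583892), np.float64(0.0022934983035837403)])
yel [ 0.4852 -0.3092  0.087 ] [ 0.4768 -0.3121  0.087 ] (array([ 0.4779, -0.3111,  0.0937]), [np.float64(0.0023343786342426218), np.float64(0.002334378634242545)])
[[0.6073 0.1979 0.008 ]
 [0.6275 0.1151 0.008 ]
 [0.4665 0.0725 0.008 ]
 [0.4449 0.1566 0.008 ]] [0.5365 0.1355 0.008 ]
bolts [[0.6007 0.188  0.01  ]
 [0.6183 0.1241 0.01  ]
 [0.4721 0.0859 0.01  ]
 [0.4561 0.1507 0.01  ]] [0.5368 0.1372 0.01  ]
14.553496211356029
bot
tip (array([0.5484, 0.1419, 0.1719]), [np.float64(0.0063341792683204575), np.float64(0.006334179268320405)])
```

```bash
cat >> h.py <<'E'
from scipy.spatial.transform import Rotation as Ro, Slerp
def Rt(tilt,yaw):  # tool y = rotated +y, tool x down-back, z forward-down; tilt from vertical
    a=np.radians(tilt);z=np.array([np.sin(a),0,-np.cos(a)]);y=np.array([0,1.,0]);x=np.cross(y,z)
    return Ro.from_euler('z',yaw,degrees=True)*Ro.from_matrix(np.c_[x,y,z])
CON=np.array([.558,-.186,0]);CY=4.0
def con(x,y,z): return CON+Ro.from_euler('z',CY,degrees=True).apply([x,y,z])
STD=np.array([.5367,.1363,0]);SY=14.5
def std(x,y,z): return STD+Ro.from_euler('z',SY,degrees=True).apply([x,y,z])
def go(p,R,n=None,show=5):
    s=bot.observe();p0=s['position'];R0=Ro.from_euler('xyz',s['tool_rot'])
    ang=np.degrees((R0.inv()*R).magnitude());d=np.linalg.norm(p-p0)
    m=int(np.ceil(max(d/.024,ang/8)));n=n or m
    print('t %.2f pos %s q %s F %s w %.3f dist %.3f ang %.1f n %d'%(s['clock'],p0.round(4),s['qpos'].round(2),s['force'].round(1),s['grip_width'],d,ang,n))
    sl=Slerp([0,1],Ro.concatenate([R0,R]));rows=[]
    pc,Rc=p0,R0
    for i in range(1,min(n,show)+1):
        pn=p0+(p-p0)*i/n;Rn=sl(i/n)
        v=Rc.inv().apply(pn-pc)/.025;w=(Rc.inv()*Rn).as_rotvec()/np.pi
        rows.append([*v.round(2),*w.round(3)]);pc,Rc=pn,Rn
    print([[float(a) for a in r] for r in rows])
E
python3 - <<'E'
from h import *
s=bot.observe()
go(np.array([.36,.25,.42]),Slerp([0,1],Ro.concatenate([Ro.from_euler('xyz',s['tool_rot']),Rt(45,CY)]))(.5))
E
```

```text
t 0.15 pos [0.2801 0.5584 0.2087] q [-1.18  0.52 -0.04  1.6   0.02  1.02 -0.11] F [-0.4  0.3 -0.6] w 0.086 dist 0.382 ang 27.0 n 16
[[-0.52, -0.6, -0.53, -0.002, -0.008, -0.005], [-0.53, -0.61, -0.52, -0.002, -0.008, -0.005], [-0.53, -0.61, -0.51, -0.002, -0.008, -0.005], [-0.53, -0.62, -0.5, -0.002, -0.008, -0.005], [-0.53, -0.62, -0.49, -0.002, -0.008, -0.005]]
```

move_arm(
  plan=[
    [-0.52,-0.6,-0.53,-0.002,-0.008,-0.005],
    [-0.53,-0.61,-0.52,-0.002,-0.008,-0.005],
    [-0.53,-0.61,-0.51,-0.002,-0.008,-0.005],
    [-0.53,-0.62,-0.5,-0.002,-0.008,-0.005],
    [-0.53,-0.62,-0.49,-0.002,-0.008,-0.005],
  ],
  claw=-1,
)

```text
clock: 0.65
position: [0.3048, 0.4613, 0.2755]
tool_rot: [3.115, 0.128, 2.754]
force: [0.7, -0.2, 0.7]
grip_width: 0.0856
```

move_arm(
  plan=[
    [-0.53,-0.62,-0.48,-0.002,-0.008,-0.005],
    [-0.53,-0.63,-0.47,-0.002,-0.008,-0.005],
    [-0.53,-0.63,-0.46,-0.002,-0.008,-0.005],
    [-0.53,-0.63,-0.45,-0.002,-0.008,-0.005],
    [-0.53,-0.63,-0.44,-0.002,-0.008,-0.005],
  ],
)

```text
clock: 1.15
position: [0.3287, 0.3665, 0.3412]
tool_rot: [3.098, 0.256, 2.83]
force: [0.6, 1.2, -0.1]
grip_width: 0.0854
```

Run:
```python
from h import *
go(np.array([.42,-.17,.40]),Rt(45,CY))
```

```text
t 1.15 pos [0.3287 0.3665 0.3412] q [-1.16  0.11  0.02  1.87  0.28  1.1   0.01] F [ 0.6  1.2 -0.1] w 0.085 dist 0.547 ang 36.6 n 23
[[-0.45, -0.84, -0.02, -0.002, -0.007, -0.005], [-0.44, -0.85, -0.02, -0.002, -0.007, -0.005], [-0.42, -0.85, -0.02, -0.002, -0.007, -0.005], [-0.41, -0.86, -0.01, -0.002, -0.007, -0.005], [-0.4, -0.86, -0.01, -0.002, -0.007, -0.005]]
```

move_arm(
  plan=[
    [-0.45,-0.84,-0.02,-0.002,-0.007,-0.005],
    [-0.44,-0.85,-0.02,-0.002,-0.007,-0.005],
    [-0.42,-0.85,-0.02,-0.002,-0.007,-0.005],
    [-0.41,-0.86,-0.01,-0.002,-0.007,-0.005],
    [-0.4,-0.86,-0.01,-0.002,-0.007,-0.005],
  ],
)

```text
clock: 1.65
position: [0.3485, 0.2497, 0.3535]
tool_rot: [3.09, 0.37, 2.907]
force: [0.2, -0.1, -0.4]
grip_width: 0.0854
```

move_arm(
  plan=[
    [-0.39,-0.87,-0.01,-0.002,-0.007,-0.005],
    [-0.38,-0.87,-0.01,-0.002,-0.007,-0.005],
    [-0.37,-0.88,0.0,-0.002,-0.007,-0.005],
    [-0.36,-0.88,0.0,-0.002,-0.007,-0.005],
    [-0.35,-0.88,0.0,-0.002,-0.007,-0.005],
  ],
)

```text
clock: 2.15
position: [0.3697, 0.1337, 0.3673]
tool_rot: [3.092, 0.483, 2.987]
force: [0.8, -0.4, -0.2]
grip_width: 0.0853
```

Run:
```python
from h import *
go(np.array([.42,-.17,.40]),Rt(45,CY),show=10)
```

```text
t 2.15 pos [0.3697 0.1337 0.3673] q [-1.01 -0.3   0.12  2.23  0.52  0.97  0.3 ] F [ 0.8 -0.4 -0.2] w 0.085 dist 0.310 ang 20.7 n 13
[[-0.31, -0.9, 0.0, -0.002, -0.007, -0.005], [-0.3, -0.91, 0.01, -0.002, -0.007, -0.005], [-0.28, -0.91, 0.01, -0.002, -0.007, -0.005], [-0.27, -0.91, 0.01, -0.002, -0.007, -0.005], [-0.26, -0.92, 0.01, -0.002, -0.007, -0.005], [-0.24, -0.92, 0.01, -0.002, -0.007, -0.005], [-0.23, -0.92, 0.01, -0.002, -0.007, -0.005], [-0.22, -0.93, 0.0, -0.002, -0.007, -0.005], [-0.2, -0.93, 0.0, -0.002, -0.007, -0.005], [-0.19, -0.93, 0.0, -0.002, -0.007, -0.005]]
```

Run:
```python
from h import *
print(bot.observe()['qpos'])
go(np.array([.46,0.03,.36]),Rt(40,CY),show=10)
```

```text
[-1.01157002 -0.30254651  0.12398693  2.23046314  0.51877897  0.97240327
  0.29558999]
t 2.15 pos [0.3697 0.1337 0.3673] q [-1.01 -0.3   0.12  2.23  0.52  0.97  0.3 ] F [ 0.8 -0.4 -0.2] w 0.085 dist 0.138 ang 16.8 n 6
[[-0.6, -0.61, 0.34, -0.004, -0.011, -0.01], [-0.57, -0.63, 0.35, -0.004, -0.011, -0.01], [-0.53, -0.65, 0.36, -0.004, -0.011, -0.01], [-0.5, -0.67, 0.37, -0.004, -0.011, -0.01], [-0.46, -0.69, 0.38, -0.004, -0.011, -0.01], [-0.43, -0.71, 0.39, -0.004, -0.011, -0.01]]
```

move_arm(
  plan=[
    [-0.8,-0.3,0.5,0,0,0],
    [-0.8,-0.3,0.5,0,0,0],
    [-0.7,-0.5,0.5,0,0,0],
    [-0.5,-0.7,0.4,-0.002,-0.006,-0.005],
    [-0.4,-0.7,0.4,-0.002,-0.006,-0.005],
  ],
)

```text
clock: 2.65
position: [0.4593, 0.0597, 0.351]
tool_rot: [3.096, 0.523, 3.02]
force: [0.0, 0.6, -0.5]
grip_width: 0.0854
```

Run:
```python
from h import *
print(bot.observe()['qpos'])
go(np.array([.46,-.15,.32]),Rt(45,CY),show=10)
```

```text
[-0.94827053 -0.23243856  0.42272694  2.22333702  0.54399696  0.73962218
  0.61316107]
t 2.65 pos [0.4593 0.0597 0.351 ] q [-0.95 -0.23  0.42  2.22  0.54  0.74  0.61] F [ 0.   0.6 -0.5] w 0.085 dist 0.212 ang 17.8 n 9
[[-0.03, -0.93, 0.13, -0.003, -0.009, -0.006], [-0.01, -0.93, 0.13, -0.003, -0.009, -0.006], [0.01, -0.93, 0.12, -0.003, -0.009, -0.006], [0.03, -0.94, 0.11, -0.003, -0.009, -0.006], [0.05, -0.94, 0.1, -0.003, -0.009, -0.006], [0.07, -0.94, 0.09, -0.003, -0.009, -0.006], [0.09, -0.93, 0.09, -0.003, -0.009, -0.006], [0.1, -0.93, 0.08, -0.003, -0.009, -0.006], [0.12, -0.93, 0.06, -0.003, -0.009, -0.006]]
```

move_arm(
  plan=[
    [-0.03,-0.93,0.13,-0.003,-0.009,-0.006],
    [-0.01,-0.93,0.13,-0.003,-0.009,-0.006],
    [0.01,-0.93,0.12,-0.003,-0.009,-0.006],
    [0.03,-0.94,0.11,-0.003,-0.009,-0.006],
  ],
)

```text
clock: 3.05
position: [0.4589, -0.033, 0.3374]
tool_rot: [3.104, 0.64, 3.105]
force: [0.7, 1.0, -0.3]
grip_width: 0.0853
```

Run:
```python
from h import *
print(bot.observe()['qpos'])
go(np.array([.46,-.17,.31]),Rt(45,CY),show=10)
```

```text
[-0.66659814 -0.30069463  0.4481847   2.35309453  0.5201982   0.47183987
  0.95767602]
t 3.05 pos [ 0.4589 -0.033   0.3374] q [-0.67 -0.3   0.45  2.35  0.52  0.47  0.96] F [ 0.7  1.  -0.3] w 0.085 dist 0.140 ang 9.7 n 6
[[0.08, -0.92, 0.14, -0.002, -0.008, -0.004], [0.09, -0.92, 0.13, -0.002, -0.008, -0.004], [0.11, -0.92, 0.12, -0.002, -0.008, -0.004], [0.12, -0.92, 0.11, -0.002, -0.008, -0.004], [0.14, -0.91, 0.11, -0.002, -0.008, -0.004], [0.15, -0.91, 0.1, -0.002, -0.008, -0.004]]
```

Run:
```python
from h import *
print(con(-84,0,283)*0+con(-.084,0,.283))
go(con(-.084,0,.283),Rt(40,CY),show=10)
```

```text
[ 0.47420462 -0.19185954  0.283     ]
t 3.05 pos [ 0.4589 -0.033   0.3374] q [-0.67 -0.3   0.45  2.35  0.52  0.47  0.96] F [ 0.7  1.  -0.3] w 0.085 dist 0.169 ang 6.0 n 8
[[0.08, -0.8, 0.25, -0.001, -0.002, -0.003], [0.09, -0.8, 0.25, -0.001, -0.002, -0.003], [0.1, -0.8, 0.24, -0.001, -0.002, -0.003], [0.11, -0.8, 0.24, -0.001, -0.002, -0.003], [0.12, -0.8, 0.24, -0.001, -0.002, -0.003], [0.13, -0.8, 0.23, -0.001, -0.002, -0.003], [0.14, -0.8, 0.23, -0.001, -0.002, -0.003], [0.15, -0.8, 0.23, -0.001, -0.002, -0.003]]
```

move_arm(
  plan=[
    [0.0,-0.6,0.7,-0.001,-0.002,-0.003],
    [0.1,-0.8,0.5,-0.001,-0.002,-0.003],
    [0.2,-0.8,0.3,-0.001,-0.002,-0.003],
  ],
)

```text
clock: 3.35
position: [0.4753, -0.0882, 0.3007]
tool_rot: [3.117, 0.658, 3.138]
force: [-0.3, 0.6, -0.5]
grip_width: 0.0856
```

Run:
```python
from h import *
go(con(-.084,0,.283),Rt(40,CY),show=10)
```

```text
t 3.35 pos [ 0.4753 -0.0882  0.3007] q [-0.8  -0.25  0.81  2.39  0.45  0.29  1.23] F [-0.3  0.6 -0.5] w 0.086 dist 0.105 ang 4.2 n 5
[[0.09, -0.83, 0.09, -0.001, -0.003, -0.004], [0.1, -0.83, 0.08, -0.001, -0.003, -0.004], [0.11, -0.83, 0.08, -0.001, -0.003, -0.004], [0.12, -0.83, 0.07, -0.001, -0.003, -0.004], [0.13, -0.83, 0.07, -0.001, -0.003, -0.004]]
```

```bash
cat > fk.py <<'E'
import numpy as np, itertools
from scipy.spatial.transform import Rotation as Ro
from scipy.optimize import least_squares
E
cat > fit.py <<'E'
from fk import *
D=[([-1.17620432,0.52198416,-0.0363345,1.59996751,0.02120711,1.02108095,-0.11280679],[0.28002914,0.55838377,0.20855876],[-3.14054065e+00,7.6e-05,2.67679307]),
([-1.01157002,-0.30254651,0.12398693,2.23046314,0.51877897,0.97240327,0.29558999],[.3697,.1337,.3673],[3.092,.483,2.987]),
([-0.94827053,-0.23243856,0.42272694,2.22333702,0.54399696,0.73962218,0.61316107],[.4593,.0597,.351],[3.096,.523,3.020]),
([-0.66659814,-0.30069463,0.4481847,2.35309453,0.5201982,0.47183987,0.95767602],[.4589,-.033,.3374],[3.104,.640,3.105])]
from workcell import bot
s=bot.observe();D.append((s['qpos'],s['position'],s['tool_rot']))
best=[]
for s1,s3,s5,s7,s4,s6 in itertools.product([1,-1],repeat=6):
    def fk(q,x):
        A=Ro.from_euler('Z',s1*q[0]+x[5])*Ro.from_euler('Y',q[1])
        B=A*Ro.from_euler('Z',s3*q[2])*Ro.from_euler('Y',s4*q[3])
        C=B*Ro.from_euler('Z',s5*q[4])*Ro.from_euler('Y',s6*q[5])
        p=np.array([0,0,x[0]])+A.apply([x[6],0,x[1]])+B.apply([x[7],0,x[2]])+C.apply([x[8],0,x[3]])
        return p,C*Ro.from_euler('Z',s7*q[6]+x[4])
    def res(x):
        r=[]
        for q,p,e in D:
            a,b=fk(q,x);r+=list((a-p))+list((Ro.from_euler('xyz',e).inv()*b).as_rotvec()*.3)
        return r
    for c in (0,1.57,3.14,-1.57):
        o=least_squares(res,[.3,.4,.4,.3,c,0,0,0,0]);best.append((o.cost,(s1,s3,s5,s7,s4,s6),o.x.round(4)))
best.sort(key=lambda t:t[0])
for b in best[:4]:print(b)
E
python3 fit.py
```

```text
(np.float64(0.0004880040728207204), (-1, -1, -1, -1, 1, 1), array([ 0.4317,  0.5599,  0.4856,  0.412 ,  1.5005, -0.0811, -0.0216,
        0.0586,  0.0166]))
(np.float64(0.0004880040728207658), (-1, -1, -1, -1, 1, 1), array([ 0.4317,  0.5599,  0.4856,  0.412 ,  1.5005, -0.0811, -0.0216,
        0.0586,  0.0166]))
(np.float64(0.0004880040728209041), (-1, -1, -1, -1, 1, 1), array([ 0.4317,  0.5599,  0.4856,  0.412 ,  1.5005, -0.0811, -0.0216,
        0.0586,  0.0166]))
(np.float64(0.0004880040728209681), (-1, -1, -1, -1, 1, 1), array([ 0.4317,  0.5599,  0.4856,  0.412 ,  1.5005, -0.0811, -0.0216,
        0.0586,  0.0166]))
```

```bash
cat > fit2.py <<'E'
exec(open('fit.py').read().split('best=[]')[0])
def fk(q,x):
    Z=lambda a:Ro.from_euler('Z',a);Y=lambda a:Ro.from_euler('Y',a)
    O1=Z(-q[0]+x[0]);A=O1*Y(q[1]);A2=A*Z(-q[2]);B=A2*Y(q[3]);B2=B*Z(-q[4]);C=B2*Y(q[5]);T=C*Z(-q[6]+x[1])
    p=np.array([0,0,x[2]])+O1.apply([x[3],x[4],0])+A.apply([0,0,x[5]])+A2.apply([x[6],x[7],0])+B.apply([0,0,x[8]])+B2.apply([x[9],x[10],0])+C.apply([0,0,x[11]])
    return p,T
def res(x):
    r=[]
    for q,p,e in D:
        a,b=fk(q,x);r+=list((a-p))+list((Ro.from_euler('xyz',e).inv()*b).as_rotvec()*.3)
    return np.array(r+list(np.array(x)[[0,3,4,6,7,9,10]]*.02))
o=least_squares(res,[0,1.57,.4317,0,0,.56,0,0,.48,0.,0,.412])
X=o.x
if __name__=='__main__':
    print(o.cost,X.round(4)); print(np.abs(o.fun[:30]).reshape(5,6).max(0).round(4))
E
python3 fit2.py
```

```text
3.9583611021726824e-07 [-5.0000e-04  1.5704e+00  3.2050e-01 -0.0000e+00 -2.1200e-02  5.3000e-01
 -6.0000e-04 -3.6600e-02  4.2130e-01  2.0000e-04 -1.1000e-03  3.5040e-01]
[0.     0.     0.0001 0.0001 0.0001 0.0001]
```

```bash
cat > ik.py <<'E'
from fit2 import fk,X
from h import *
from scipy.optimize import least_squares
LO=np.array([-2.91,-.3,-1.5,.17,-1.26,.16,-2.52]);HI=np.array([2.91,2.13,1.42,2.43,4.41,1.93,2.52])
def err(q,p,R):
    a,b=fk(q,X);return np.r_[(a-p)*10,(R.inv()*b).as_rotvec()*3]
def solve(q0,p,R,w=.02,ref=None):
    ref=q0 if ref is None else ref
    o=least_squares(lambda q:np.r_[err(q,p,R),w*(q-ref)],np.clip(q0,LO+1e-3,HI-1e-3),bounds=(LO,HI))
    return o.x,np.abs(err(o.x,p,R)).max()
E
python3 - <<'E'
from ik import *
np.set_printoptions(precision=2,suppress=True)
q0=bot.observe()['qpos']; mid=np.array([.33,.3,0,1.6,0,.8,1.2])
for tilt in (35,40,45):
  R=Rt(tilt,CY);z=R.as_matrix()[:,2]
  for back in (.13,.07,-.012):
    p=con(0,0,.185)-back*z
    print(tilt,back,*solve(q0,p,R,.01),'| rest', *solve(np.array([.3,0,0,2,0,.4,1.5]),p,R,.01,mid))
E
```

```text
35 0.13 [-1.09 -0.3   1.37  2.26  0.15  0.37  1.88] 0.00017453035195496636 | rest [ 1.37  0.11 -0.96  2.19 -0.53  0.39  2.52] 0.0005704801063602198
35 0.07 [-1.23 -0.3   1.42  2.33  0.56  0.28  1.41] 0.2668025965413576 | rest [ 1.27  0.29 -0.99  2.2  -0.03  0.22  2.03] 0.0001589474028861461
35 -0.012 [ 1.09  0.49 -0.92  2.18  1.21  0.16  0.82] 0.0006171900514497331 | rest [ 1.09  0.49 -0.92  2.18  1.21  0.16  0.82] 0.0006458889141963573
40 0.13 [-1.01 -0.3   1.35  2.35 -0.09  0.23  2.15] 0.000341258104385493 | rest [ 1.85  0.28 -1.5   2.27 -0.18  0.23  2.25] 0.0003517657395624152
40 0.07 [-1.19 -0.3   1.42  2.38  0.67  0.16  1.32] 0.2789642725999916 | rest [ 1.32  0.29 -0.99  2.24 -0.48  0.16  2.52] 0.07874359294041601
40 -0.012 [ 0.92  0.41 -0.63  2.14 -0.5   0.16  2.52] 0.27070979909356135 | rest [ 1.33  0.68 -1.25  2.24  1.76  0.36  0.38] 0.0004158063614797107
45 0.13 [-0.96 -0.3   1.34  2.4  -0.44  0.16  2.52] 0.1034723517849926 | rest [-0.96 -0.3   1.34  2.4  -0.44  0.16  2.52] 0.10341909219057202
45 0.07 [-1.24 -0.3   1.42  2.43  1.43  0.16  0.52] 0.3022058994260692 | rest [ 1.51  0.36 -1.16  2.24 -0.41  0.16  2.52] 0.2211690437120638
45 -0.012 [ 1.37  0.74 -1.29  2.29  2.11  0.39  0.1 ] 0.00039043382476014005 | rest [ 1.45  0.91 -1.48  2.29  1.93  0.58  0.35] 0.00027181699338852023
```

```bash
cat > glob.py <<'E'
from ik import *
np.set_printoptions(precision=2,suppress=True)
M=np.array([.1,.1,.1,.08,.1,.08,.15])
rng=np.random.default_rng(0)
def sols(p,R,n=60):
    out=[]
    for _ in range(n):
        q0=rng.uniform(LO+M,HI-M);q0[0]=rng.uniform(-1.2,1.5)
        o=least_squares(lambda q:err(q,p,R),q0,bounds=(LO+M,HI-M),max_nfev=60)
        if np.abs(o.fun).max()<2e-3: out.append(o.x)
    return out
if __name__=='__main__':
  for fl in (0,1):
   for tilt in (38,45):
    R=Rt(tilt,CY)*Ro.from_euler('z',180*fl,degrees=True);z=R.as_matrix()[:,2]
    for back in (.11,.0):
      S=sols(con(0,0,.185)-back*z,R)
      print(fl,tilt,back,len(S))
      for q in S[:7]:print('   ',q)
E
python3 glob.py
```

```text
Traceback (most recent call last):
  File "glob.py", line 1, in <module>
    from ik import *
  File "ik.py", line 1, in <module>
    from fit2 import fk,X
  File "fit2.py", line 1, in <module>
    exec(open('fit.py').read().split('best=[]')[0])
    ~~~~^^^^^^^^^^^^^^^^^^^^^^^^^^^^^^^^^^^^^^^^^^^
  File "fk.py", line 2, in <module>
    from scipy.spatial.transform import Rotation as Ro
  File "scipy/spatial/_ckdtree.pyx", line 11, in init scipy.spatial._ckdtree
  File "glob.py", line 2, in <module>
    np.set_printoptions(precision=2,suppress=True)
    ^^
NameError: name 'np' is not defined
```

```bash
mv glob.py gsol.py
python3 - <<'E'
from fit2 import X
t=open('fit2.py').read()
i=t.index('def fk');j=t.index('def res')
open('kin.py','w').write('import numpy as np\nfrom scipy.spatial.transform import Rotation as Ro\n'+t[i:j]+'X=np.array(%s)\n'%X.tolist())
E
sed -i 's/from fit2 import fk,X/from kin import fk,X/' ik.py; python3 gsol.py
```

```text
0 38 0.11 0
0 38 0.0 24
    [ 1.27  0.57 -1.15  2.22  1.55  0.25  0.54]
    [ 1.31  0.6  -1.2   2.22  1.55  0.29  0.55]
    [ 1.27  0.56 -1.14  2.22  1.55  0.25  0.53]
    [ 1.27  0.56 -1.14  2.22  1.55  0.24  0.53]
    [ 1.36  0.67 -1.31  2.22  1.55  0.39  0.58]
    [ 1.29  0.58 -1.17  2.22  1.55  0.27  0.54]
    [ 1.3   0.59 -1.2   2.22  1.55  0.29  0.55]
0 45 0.11 0
0 45 0.0 18
    [ 1.29  0.58 -1.1   2.3   2.48  0.24 -0.34]
    [ 0.66  0.38 -0.29  2.33  3.92  0.35 -1.9 ]
    [ 1.29  0.58 -1.1   2.3   2.49  0.24 -0.34]
    [ 1.31  0.6  -1.14  2.3   2.4   0.26 -0.25]
    [ 1.3   0.59 -1.12  2.3   2.45  0.25 -0.3 ]
    [ 1.38  0.68 -1.26  2.3   2.15  0.33  0.03]
    [ 1.29  0.58 -1.1   2.3   2.49  0.24 -0.34]
1 38 0.11 19
    [ 0.25  0.08  0.24  2.29 -1.1   0.39 -0.06]
    [ 0.26  0.08  0.22  2.29 -1.1   0.39 -0.06]
    [-0.15  0.09  0.67  2.3  -1.16  0.43  0.01]
    [ 1.45  0.18 -1.06  2.24 -0.6   0.26 -0.52]
    [-0.15  0.09  0.67  2.3  -1.16  0.43  0.01]
    [-0.11  0.09  0.63  2.3  -1.15  0.43  0.  ]
    [ 1.41  0.17 -1.02  2.24 -0.64  0.27 -0.48]
1 38 0.0 0
1 45 0.11 0
1 45 0.0 9
    [0.18 0.39 0.3  2.35 4.13 0.55 0.97]
    [0.19 0.39 0.29 2.35 4.13 0.55 0.97]
    [0.19 0.39 0.29 2.35 4.13 0.54 0.97]
    [ 0.98  0.43 -0.68  2.31  3.54  0.24  1.66]
    [ 0.97  0.43 -0.67  2.31  3.56  0.24  1.64]
    [0.18 0.39 0.3  2.35 4.13 0.55 0.97]
    [ 0.98  0.43 -0.68  2.31  3.53  0.24  1.68]
```

```bash
cat > scan.py <<'E'
from ik import *
np.set_printoptions(precision=2,suppress=True)
M=np.array([.05,.06,.05,.05,.05,.05,.1])
rng=np.random.default_rng(1)
def s1(q0,p,R,w=0.,M=M):
    o=least_squares(lambda q:np.r_[err(q,p,R),w*(q-q0)],np.clip(q0,LO+M+1e-3,HI-M-1e-3),bounds=(LO+M,HI-M),max_nfev=80)
    return o.x,np.abs(err(o.x,p,R)).max()
if __name__=='__main__':
 for fl in (0,1):
  for tilt in (32,36,40,45):
   for hd in (4,-8,-20):
    R=Rt(tilt,hd)*Ro.from_euler('z',180*fl,degrees=True);z=R.as_matrix()[:,2]
    a=con(0,0,.178)
    W=[a,a-.03*z,a-.06*z,a-.09*z]; V=[a,con(0,-.025,.175),con(0,-.05,.170)]
    ok=[]
    for k in range(14):
        q0=rng.uniform(LO+M,HI-M);q0[0]=rng.uniform(-1.2,1.5)
        q,e=s1(q0,a,R)
        if e>2e-3: continue
        worst=0;Q=[]
        for path in (W,V):
            qq=q
            for p in path: qq,e=s1(qq,p,R,.003);worst=max(worst,e)
            Q.append(qq)
        ok.append((worst,q,Q))
    ok.sort(key=lambda t:t[0])
    print(fl,tilt,hd,len(ok),*( [round(ok[0][0],3),ok[0][1],ok[0][2]] if ok else []))
E
time python3 scan.py
```

```text
0 32 4 7 0.0 [ 1.08  0.47 -0.92  2.16  0.87  0.22  1.14] [array([ 1.54,  0.43, -1.39,  2.15,  0.62,  0.42,  1.41]), array([ 1.2 ,  0.56, -0.98,  2.09,  0.86,  0.27,  1.28])]
0 32 -8 7 0.0 [ 1.29  0.76 -1.45  2.18  1.49  0.74  0.4 ] [array([ 1.48,  0.4 , -1.45,  2.2 ,  0.95,  0.47,  0.81]), array([ 1.36,  0.81, -1.42,  2.13,  1.47,  0.72,  0.54])]
0 32 -20 11 0.0 [ 1.05  0.53 -1.13  2.2   1.48  0.59  0.07] [array([ 1.33,  0.34, -1.39,  2.21,  1.09,  0.56,  0.39]), array([ 1.12,  0.57, -1.09,  2.16,  1.48,  0.55,  0.18])]
0 36 4 6 0.0 [ 1.2   0.53 -1.05  2.21  1.4   0.21  0.67] [array([ 1.61,  0.46, -1.45,  2.22,  0.78,  0.33,  1.28]), array([ 1.31,  0.63, -1.12,  2.14,  1.26,  0.27,  0.93])]
0 36 -8 9 0.0 [ 1.21  0.59 -1.22  2.24  1.67  0.48  0.17] [array([ 1.52,  0.37, -1.45,  2.27,  1.15,  0.36,  0.62]), array([ 1.26,  0.62, -1.16,  2.19,  1.63,  0.42,  0.32])]
0 36 -20 9 0.0 [ 1.09  0.57 -1.21  2.26  1.69  0.66 -0.11] [array([ 1.36,  0.32, -1.42,  2.29,  1.31,  0.51,  0.16]), array([ 1.17,  0.61, -1.16,  2.21,  1.71,  0.59, -0.01])]
0 40 4 10 0.0 [ 1.3   0.61 -1.17  2.25  1.83  0.2
[... 1786 characters left out ...]
 1.03  0.33] [array([0.12, 0.14, 0.25, 2.38, 4.36, 0.21, 0.51]), array([-0.44,  0.9 ,  1.31,  2.31,  4.31,  1.08,  0.38])]
1 40 -20 5 0.209 [-0.16  0.35  0.37  2.36  3.13  0.24  1.38] [array([ 0.58,  0.16, -0.47,  2.38,  2.14,  0.21,  2.42]), array([0.09, 0.38, 0.23, 2.32, 3.3 , 0.25, 1.33])]
1 45 4 8 0.008 [-0.14  0.51  0.73  2.37  4.2   0.77  0.85] [array([ 1.31,  0.25, -0.89,  2.37,  4.36,  0.21,  0.86]), array([-0.01,  0.57,  0.73,  2.3 ,  4.29,  0.84,  0.83])]
1 45 -8 5 0.257 [ 0.74  0.4  -0.55  2.38  2.92  0.37  1.98] [array([ 1.26,  0.29, -1.07,  2.38,  2.5 ,  0.21,  2.42]), array([ 0.89,  0.46, -0.59,  2.32,  3.06,  0.33,  1.97])]
1 45 -20 0
real	0m19.303s
user	0m19.776s
sys	0m0.036s
```

```bash
cat > sim.py <<'E'
from ik import *
from kin import fk,X
LIM=np.array([1.89,1.89,2.39,2.39,3.01,3.01,3.01])
def jac(q):
    p,R=fk(q,X);J=np.zeros((6,7));h=1e-6
    for i in range(7):
        d=q.copy();d[i]+=h;a,b=fk(d,X)
        J[:3,i]=(a-p)/h;J[3:,i]=(b*R.inv()).as_rotvec()/h
    return J,p,R
def track(q,p,R,lam=1e-3,sub=10,W=None,null=0,mid=None,clip=True):
    for _ in range(sub):
        J,a,b=jac(q);e=np.r_[p-a,(R*b.inv()).as_rotvec()]
        JJ=J@J.T+lam**2*np.eye(6)
        dq=J.T@np.linalg.solve(JJ,e)
        if null: dq+= null*(np.eye(7)-J.T@np.linalg.solve(JJ,J))@(mid-q)
        q=q+dq
        if clip:q=np.clip(q,LO,HI)
    return q
def rows(p,R,rs):
    for r in rs:
        p=p+R.apply(np.array(r[:3])*.025);R=R*Ro.from_rotvec(np.array(r[3:])*np.pi);yield p,R
E
cat > t.py <<'E'
from sim import *
np.set_printoptions(precision=2,suppress=True)
a=[[-0.52,-0.6,-0.53,-0.002,-0.008,-0.005],[-0.53,-0.61,-0.52,-0.002,-0.008,-0.005],[-0.53,-0.61,-0.51,-0.002,-0.008,-0.005],[-0.53,-0.62,-0.5,-0.002,-0.008,-0.005],[-0.53,-0.62,-0.49,-0.002,-0.008,-0.005]]
b=[[-0.53,-0.62,-0.48,-0.002,-0.008,-0.005],[-0.53,-0.63,-0.47,-0.002,-0.008,-0.005],[-0.53,-0.63,-0.46,-0.002,-0.008,-0.005],[-0.53,-0.63,-0.45,-0.002,-0.008,-0.005],[-0.53,-0.63,-0.44,-0.002,-0.008,-0.005]]
c=[[-0.45,-0.84,-0.02,-0.002,-0.007,-0.005],[-0.44,-0.85,-0.02,-0.002,-0.007,-0.005],[-0.42,-0.85,-0.02,-0.002,-0.007,-0.005],[-0.41,-0.86,-0.01,-0.002,-0.007,-0.005],[-0.4,-0.86,-0.01,-0.002,-0.007,-0.005]]
d=[[-0.39,-0.87,-0.01,-0.002,-0.007,-0.005],[-0.38,-0.87,-0.01,-0.002,-0.007,-0.005],[-0.37,-0.88,0,-0.002,-0.007,-0.005],[-0.36,-0.88,0,-0.002,-0.007,-0.005],[-0.35,-0.88,0,-0.002,-0.007,-0.005]]
e=[[-0.8,-0.3,0.5,0,0,0],[-0.8,-0.3,0.5,0,0,0],[-0.7,-0.5,0.5,0,0,0],[-0.5,-0.7,0.4,-0.002,-0.006,-0.005],[-0.4,-0.7,0.4,-0.002,-0.006,-0.005]]
f=[[-0.03,-0.93,0.13,-0.003,-0.009,-0.006],[-0.01,-0.93,0.13,-0.003,-0.009,-0.006],[0.01,-0.93,0.12,-0.003,-0.009,-0.006],[0.03,-0.94,0.11,-0.003,-0.009,-0.006]]
g=[[0,-0.6,0.7,-0.001,-0.002,-0.003],[0.1,-0.8,0.5,-0.001,-0.002,-0.003],[0.2,-0.8,0.3,-0.001,-0.002,-0.003]]
mid=(LO+HI)/2;q00=np.array([-1.17620432,0.52198416,-0.0363345,1.59996751,0.02120711,1.02108095,-0.11280679])
for nm,kw in [('min',{}),('nullmid',dict(null=.01,mid=mid)),('nullstart',dict(null=.01,mid=q00)),('nullstart1',dict(null=.1,mid=q00)),('min noclip',dict(clip=False))]:
    q=q00.copy();p,R=fk(q,X)
    print(nm)
    for ch in (a,b,c,d,e,f,g):
        for pn,Rn in rows(p,R,ch):
            q=track(q,pn,Rn,**kw);p,R=pn,Rn
        print('  ',q,p)
print('actual b [-1.16  0.11  0.02  1.87  0.28  1.1   0.01]\nd [-1.01 -0.3   0.12  2.23  0.52  0.97  0.3 ]\ne [-0.95 -0.23  0.42  2.22  0.54  0.74  0.61]\n f[-0.67 -0.3   0.45  2.35  0.52  0.47  0.96]\n g[-0.8  -0.25  0.81  2.39  0.45  0.29  1.23]')
E
python3 t.py
```

```text
min
   [-1.18  0.32 -0.    1.75  0.15  1.05 -0.06] [0.3  0.46 0.27]
   [-1.16  0.11  0.02  1.87  0.28  1.1   0.01] [0.33 0.37 0.34]
   [-1.11 -0.09  0.06  2.07  0.4   1.04  0.11] [0.35 0.25 0.35]
   [-1.04 -0.3   0.14  2.23  0.53  0.98  0.28] [0.37 0.13 0.37]
   [-0.98 -0.24  0.44  2.22  0.56  0.75  0.6 ] [0.46 0.06 0.35]
   [-0.81 -0.3   0.54  2.36  0.63  0.52  0.84] [ 0.46 -0.03  0.34]
   [-0.9  -0.29  0.86  2.39  0.61  0.33  1.07] [ 0.48 -0.09  0.3 ]
nullmid
   [-0.92  0.33 -0.33  1.74  0.27  1.08 -0.17] [0.3  0.46 0.27]
   [-0.7   0.14 -0.49  1.85  0.35  1.13 -0.07] [0.33 0.37 0.34]
   [-0.52 -0.07 -0.48  2.05  0.35  1.01  0.17] [0.35 0.25 0.35]
   [-0.49 -0.27 -0.26  2.21  0.36  0.87  0.49] [0.37 0.13 0.37]
   [-0.44 -0.17  0.01  2.21  0.37  0.67  0.79] [0.46 0.06 0.35]
   [-0.5  -0.26  0.33  2.35  0.39  0.44  1.08] [ 0.46 -0.03  0.34]
   [-0.76 -0.23  0.77  2.39  0.39  0.28  1.29] [ 0.48 -0.09  0.3 ]
nullstart
   [-1.17  0.32 -0.    1.75  0.15  1.05 -0.06] [0.3  0.46 0.27]
   [-1.15  0.11  0.02  1.87  0.28  1.1   0.01] [0.33 0.37 0.34]
   [-1.09 -0.09  0.04  2.07  0.4   1.03  0
[... 750 characters left out ...]
in noclip
   [-1.18  0.32 -0.    1.75  0.15  1.05 -0.06] [0.3  0.46 0.27]
   [-1.16  0.11  0.02  1.87  0.28  1.1   0.01] [0.33 0.37 0.34]
   [-1.11 -0.09  0.06  2.07  0.4   1.04  0.11] [0.35 0.25 0.35]
   [-1.04 -0.3   0.14  2.23  0.53  0.98  0.28] [0.37 0.13 0.37]
   [-0.98 -0.24  0.45  2.22  0.56  0.75  0.6 ] [0.46 0.06 0.35]
   [-0.91 -0.37  0.6   2.36  0.71  0.57  0.76] [ 0.46 -0.03  0.34]
   [-0.99 -0.34  0.91  2.39  0.74  0.37  0.94] [ 0.48 -0.09  0.3 ]
actual b [-1.16  0.11  0.02  1.87  0.28  1.1   0.01]
d [-1.01 -0.3   0.12  2.23  0.52  0.97  0.3 ]
e [-0.95 -0.23  0.42  2.22  0.54  0.74  0.61]
 f[-0.67 -0.3   0.45  2.35  0.52  0.47  0.96]
 g[-0.8  -0.25  0.81  2.39  0.45  0.29  1.23]
```

```bash
cat > search.py <<'E'
from sim import *
import multiprocessing as mp,sys,pickle
cz=lambda a:np.array([[np.cos(a),-np.sin(a),0],[np.sin(a),np.cos(a),0],[0,0,1]])
cy=lambda a:np.array([[np.cos(a),0,np.sin(a)],[0,1,0],[-np.sin(a),0,np.cos(a)]])
def J6(q):
    x=X;R1=cz(-q[0]+x[0]);A=R1@cy(q[1]);A2=A@cz(-q[2]);B=A2@cy(q[3]);B2=B@cz(-q[4]);C=B2@cy(q[5]);T=C@cz(-q[6]+x[1])
    o=np.array([0,0,x[2]]);o1=o+R1@[x[3],x[4],0];o2=o1+A[:,2]*x[5];o3=o2+A2@[x[6],x[7],0];o4=o3+B[:,2]*x[8];o5=o4+B2@[x[9],x[10],0];p=o5+C[:,2]*x[11]
    ax=[-np.array([0,0,1.]),R1[:,1],-A[:,2],A2[:,1],-B[:,2],B2[:,1],-C[:,2]];og=[o,o1,o1,o3,o3,o5,o5]
    J=np.array([np.r_[np.cross(a,p-g),a] for a,g in zip(ax,og)]).T
    return J,p,T
def step(q,p,Rm,it=2):
    for _ in range(it):
        J,a,T=J6(q);e=np.r_[p-a,Ro.from_matrix(Rm@T.T).as_rotvec()]
        q=q+J.T@np.linalg.solve(J@J.T+1e-6*np.eye(6),e)
    return q
def marg(q): return min((q-LO).min(),(HI-q).min())
def seg(q,p1,R1,out=None,ds=.025,lim=-1):
    J,p0,T=J6(q);R0=Ro.from_matrix(T)
    n=max(1,int(np.ceil(max(np.linalg.norm(p1-p0)/ds,(R0.inv()*R1).magnitude()/np.radians(6)))))
    sl=Slerp([0,1],Ro.concatenate([R0,R1]));m=9
    for i in range(1,n+1):
        q=step(q,p0+(p1-p0)*i/n,sl(i/n).as_matrix());mm=marg(q);m=min(m,mm)
        if out is not None: out.append((q.copy(),p0+(p1-p0)*i/n,sl(i/n),mm))
        if m<lim: break
    return q,m
def final(q,tilt,hd,lim=-1):
    R=Rt(tilt,hd);z=R.as_matrix()[:,2];a=con(0,0,.178);m=9
    for p in (a-.1*z,a,con(0,-.05,.17),a,a-.1*z):
        q,mm=seg(q,p,R,lim=lim);m=min(m,mm)
        if m<lim:break
    return q,m
Q0=bot.observe()['qpos']
def trial(seed):
    r=np.random.default_rng(seed);k=r.integers(1,4);wp=[]
    q=Q0;m=9
    for _ in range(k):
        p=np.array([r.uniform(.36,.5),r.uniform(-.45,.12),r.uniform(.3,.5)]);tl=r.uniform(0,45);hd=r.uniform(-70,60)
        wp.append((p,tl,hd));q,mm=seg(q,p,Rt(tl,hd),lim=.02);m=min(m,mm)
        if m<.02:return m,wp,None,q
    f=(r.uniform(33,40),r.uniform(-20,4));wp2=f
    q,mm=final(q,*f,lim=.02);return min(m,mm),wp,f,q
if __name__=='__main__':
    with mp.Pool() as P: L=P.map(trial,range(int(sys.argv[1])),chunksize=20)
    L.sort(key=lambda t:-t[0]);np.set_printoptions(precision=3,suppress=True)
    for l in L[:6]:print(l)
    print(np.mean([l[2] is not None for l in L]))
E
nproc; time python3 search.py 3000
```

```text
4
(np.float64(0.019955525495874482), [(array([ 0.439, -0.358,  0.436]), 32.20417275209033, -17.31120303939884)], None, array([-0.796, -0.28 ,  0.825,  2.362,  0.453,  0.345,  1.252]))
(np.float64(0.019937698198563336), [(array([ 0.491, -0.292,  0.479]), 27.659259477313746, -29.04761356445883)], None, array([-0.758, -0.28 ,  0.785,  2.293,  0.437,  0.449,  1.214]))
(np.float64(0.01991586973746734), [(array([ 0.459, -0.449,  0.437]), 1.0284843740747647, -20.24490355447184)], None, array([-0.859, -0.28 ,  0.89 ,  2.335,  0.419,  0.389,  1.293]))
(np.float64(0.01991241343803174), [(array([ 0.361, -0.318,  0.323]), 32.201248598432535, -29.64085270204756)], None, array([-0.693, -0.28 ,  0.762,  2.387,  0.483,  0.347,  1.188]))
(np.float64(0.019904250304539628), [(array([0.384, 0.113, 0.318]), 19.117483101906238, -38.944866048288745), (array([ 0.438, -0.08 ,  0.367]), 29.264553703767373, -13.306481912780058)], None, array([-0.504, -0.28 ,  0.33 ,  2.211,  0.414,  0.756,  0.934]))
(np.float64(0.019881756055006583), [(array([ 0.444, -0.444,  0.3  ]), 25.334723352724314, 3.199448423313939)], None, array([-0.87 , -0.28 ,  0.924,  2.369,  0.433,  0.324,  1.321]))
0.17166666666666666
real	0m5.855s
user	0m21.534s
sys	0m0.115s
```

```bash
cat > search2.py <<'E'
from search import *
def free(p): return p[2]>.26 and (p[0]<.5 or p[2]>.42 or p[1]>.1) and np.hypot(p[0],p[1])>.33
def trial(seed):
    r=np.random.default_rng(seed);k=r.integers(2,6);wp=[];q=Q0;m=9;L=0
    for _ in range(k):
        p=np.array([r.uniform(.3,.75),r.uniform(-.55,.5),r.uniform(.28,.62)]);tl=r.uniform(0,60);hd=np.degrees(np.arctan2(p[1],p[0]))+r.uniform(-80,80)
        wp.append((p.round(3),round(tl),round(hd)));o=[];q1,mm=seg(q,p,Rt(tl,hd),out=o,lim=.03)
        if mm<.03 or not all(free(x[1]) for x in o): wp.pop();continue
        q=q1;m=min(m,mm);L+=len(o)
    f=(r.uniform(33,40),r.uniform(-20,4))
    R=Rt(*f);o=[];seg(q,con(0,0,.178)-.1*R.as_matrix()[:,2],R,out=o)
    if not all(free(x[1]) for x in o): return -1,wp,f,q,L
    q,mm=final(q,*f,lim=-.05);return min(m,mm),wp,f,q,L
if __name__=='__main__':
    with mp.Pool() as P: L=P.map(trial,range(int(sys.argv[1])),chunksize=20)
    L.sort(key=lambda t:-t[0]);np.set_printoptions(precision=3,suppress=True)
    for l in L[:8]:print(l)
    print(np.mean([l[0]>0 for l in L]))
E
python3 - <<'E'
from search import *
print(marg(Q0))
E
time python3 search2.py 12000
```

```text
0.0393940475592327
(np.float64(-0.056901109085675305), [(array([ 0.373, -0.317,  0.471]), 58, -111)], (39.99042195854593, -1.2868696298565325), array([ 0.079, -0.04 ,  0.151,  2.412,  1.222,  0.103,  0.313]), 19)
(np.float64(-0.10207878364639952), [(array([0.414, 0.339, 0.426]), 41, -8)], (39.9082772289057, -9.51637590168767), array([-0.291, -0.037,  0.409,  2.436,  0.76 ,  0.058,  0.786]), 18)
(np.float64(-0.17922638228629495), [(array([ 0.451, -0.304,  0.393]), 42, -68)], (37.724830198650984, 3.148063245002085), array([-0.949,  0.002,  1.388,  2.344, -0.912,  0.224,  2.699]), 12)
(-1, [], (39.980469550524475, 3.540048130629522), array([-0.804, -0.246,  0.807,  2.391,  0.454,  0.286,  1.23 ]), 0)
(-1, [], (33.938291880730155, -10.325288325268899), array([-0.804, -0.246,  0.807,  2.391,  0.454,  0.286,  1.23 ]), 0)
(-1, [], (36.2963691979103, -3.3497877871464787), array([-0.804, -0.246,  0.807,  2.391,  0.454,  0.286,  1.23 ]), 0)
(-1, [(array([ 0.516, -0.382,  0.53 ]), 7, -54)], (36.29916765627282, -1.4413517684284045), array([-0.07 ,  0.536,  1.16 ,  1.11 , -0.496,  1.653,  1.554]), 15)
(-1, [(array([0.53 , 0.475, 0.307]), 36, 22), (array([0.736, 0.425, 0.34 ]), 37, 63)], (39.59962575390417, -4.024221992821918), array([-0.004,  0.667, -0.776,  1.322,  0.181,  0.741,  2.04 ]), 32)
0.0
real	1m40.098s
user	6m36.006s
sys	0m0.193s
```

```bash
cat > goals.py <<'E'
from search2 import *
C=(np.array([.50,-.15,.46]),15,-10)
def g(seed):
    r=np.random.default_rng(seed);f=(r.uniform(32,42),r.uniform(-22,4));R=Rt(*f);a=con(0,0,.178)-.1*R.as_matrix()[:,2]
    q0=r.uniform(LO+.03,HI-.03);q0[0]=r.uniform(-1.2,1.7)
    o=least_squares(lambda q:err(q,a,R),q0,bounds=(LO+.03,HI-.03),max_nfev=60)
    if np.abs(o.fun).max()>2e-3:return None
    q,m=final(o.x,*f,lim=.025)
    if m<.025:return None
    out=[];qc,mc=seg(o.x,np.array([.46,-.18,.42]),Rt(f[0]-8,f[1]),out=out,lim=.02);
    if mc<.02:return None
    qc,mc2=seg(qc,C[0],Rt(C[1],C[2]),lim=.02)
    if mc2<.02:return None
    return min(m,mc,mc2),qc,o.x,f
if __name__=='__main__':
    np.set_printoptions(precision=3,suppress=True)
    with mp.Pool() as P: L=[l for l in P.map(g,range(2500),chunksize=20) if l is not None]
    L.sort(key=lambda t:-t[0]);print(len(L));pickle.dump(L,open('goals.pkl','wb'))
    for l in L[:14]:print(l)
    q,m=seg(Q0,np.array([.46,-.18,.42]),Rt(25,-5));print(q,m);q,m=seg(q,C[0],Rt(C[1],C[2]));print('from cur',q,m)
E
time python3 goals.py
```

```text
38
(np.float64(0.12661116633891562), array([ 1.193,  0.095, -1.084,  1.637,  0.105,  1.199,  1.493]), array([ 0.974,  0.125, -0.928,  2.296,  1.067,  0.312,  0.315]), (35.98379441416216, -21.674004935483662))
(np.float64(0.11238691847712687), array([ 1.245,  0.106, -1.148,  1.636,  0.12 ,  1.202,  1.479]), array([ 0.991,  0.138, -0.918,  2.236,  0.767,  0.348,  0.663]), (32.767508190647575, -20.064237098388087))
(np.float64(0.11157213944986002), array([ 1.198,  0.096, -1.091,  1.637,  0.106,  1.199,  1.492]), array([ 0.982,  0.12 , -0.925,  2.315,  1.147,  0.283,  0.251]), (36.923597248323254, -20.83692520773152))
(np.float64(0.1092756823332692), array([ 1.101,  0.08 , -0.977,  1.64 ,  0.083,  1.196,  1.511]), array([ 0.896,  0.121, -0.829,  2.255,  0.822,  0.328,  0.574]), (33.66459283822814, -21.159156353466447))
(np.float64(0.0993729575251597), array([ 1.108,  0.081, -0.984,  1.639,  0.084,  1.196,  1.51 ]), array([ 0.939,  0.113, -0.881,  2.328,  1.208,  0.27 ,  0.185]), (37.520452661650815, -20.869316109857355))
(np.float64(0.09806565505232948), array([ 1.182,  0.093, -1.071,  1
[... 1278 characters left out ...]
0.867,  0.102, -0.814,  2.379,  1.552,  0.255, -0.172]), (40.1280215467561, -20.87988946516591))
(np.float64(0.04394011656658359), array([ 0.626,  0.04 , -0.463,  1.656,  0.021,  1.188,  1.558]), array([ 0.661,  0.082, -0.6  ,  2.384,  1.535,  0.229, -0.169]), (39.9911767651343, -21.001290091497463))
(np.float64(0.0412701631294321), array([ 0.613,  0.039, -0.449,  1.656,  0.02 ,  1.188,  1.558]), array([ 0.654,  0.081, -0.589,  2.386,  1.551,  0.224, -0.18 ]), (40.06800659426425, -20.801134102760166))
[-0.852 -0.343  0.886  1.972  0.333  0.966  1.416] -0.05251587389586726
from cur [-1.028 -0.056  1.179  1.709  0.061  1.192  1.539] 0.03206340891780052
real	1m0.283s
user	3m51.819s
sys	0m0.288s
```

```bash
cat > goals2.py <<'E'
from search2 import *
C=(np.array([.50,-.15,.46]),15,-10)
def clear(tilt,hd,h):
    M=Rt(tilt,hd-CY).as_matrix();d=M[:,2];n=np.cross([0,1,0],d);n/=np.linalg.norm(n)
    D=abs(np.dot([-.02,0,.3-h],n));a,b=abs(n@M[:,0]),abs(n@M[:,1])
    return D-.006-max(a*.038+b*.0425,a*.0425+b*.038)
def fin(q,tilt,hd,h,lim=-1):
    R=Rt(tilt,hd);z=R.as_matrix()[:,2];a=con(0,0,h)+.015*z;m=9
    for p in (a-.1*z,a,a+con(0,-.055,0)-CON-[0,0,.005],a,a-.1*z):
        q,mm=seg(q,p,R,lim=lim);m=min(m,mm)
        if m<lim:break
    return q,m
def g(seed):
    r=np.random.default_rng(seed)
    while 1:
        f=(r.uniform(30,45),r.uniform(-22,6),r.uniform(.152,.18))
        if clear(*f)>.012:break
    R=Rt(*f[:2]);z=R.as_matrix()[:,2];a=con(0,0,f[2])-.085*z
    q0=r.uniform(LO+.03,HI-.03);q0[0]=r.uniform(-1.2,1.7)
    o=least_squares(lambda q:err(q,a,R),q0,bounds=(LO+.03,HI-.03),max_nfev=60)
    if np.abs(o.fun).max()>2e-3:return None
    q,m=fin(o.x,*f,lim=.025)
    if m<.025:return None
    qc,mc=seg(o.x,np.array([.46,-.18,.42]),Rt(f[0]-8,f[1]),lim=.02);
    if mc<.02:return None
    qc,mc2=seg(qc,C[0],Rt(C[1],C[2]),lim=.02)
    if mc2<.02:return None
    return min(m,mc,mc2),qc,o.x,f,clear(*f)
if __name__=='__main__':
    np.set_printoptions(precision=3,suppress=True)
    with mp.Pool() as P: L=[l for l in P.map(g,range(4000),chunksize=20) if l is not None]
    L.sort(key=lambda t:-t[0]);print(len(L));pickle.dump(L,open('goals.pkl','wb'))
    for l in L[:16]:print(round(l[0],3),l[1],l[2],np.array(l[3]),round(l[4],3))
E
time python3 goals2.py
```

```text
13
0.053 [ 1.276  0.113 -1.188  1.635  0.132  1.204  1.47 ] [ 1.006  0.245 -0.973  2.377  1.768  0.336 -0.295] [ 38.895 -18.517   0.154] 0.013
0.037 [ 0.876  0.057 -0.727  1.647  0.046  1.191  1.539] [ 0.836  0.208 -0.806  2.393  1.839  0.325 -0.428] [ 39.636 -20.238   0.156] 0.012
0.032 [ 1.441  0.186 -1.434  1.632  0.235  1.228  1.379] [ 1.151  0.279 -1.154  2.398  1.827  0.411 -0.347] [ 40.788 -18.765   0.162] 0.012
0.031 [ 1.247  0.106 -1.151  1.636  0.121  1.202  1.479] [ 1.147  0.315 -1.203  2.399  1.793  0.493 -0.357] [ 40.66  -20.717   0.157] 0.013
0.031 [ 1.139  0.086 -1.02   1.639  0.091  1.197  1.504] [ 1.031  0.252 -1.028  2.399  1.846  0.389 -0.403] [ 40.449 -19.713   0.158] 0.013
0.031 [ 0.893  0.058 -0.746  1.646  0.048  1.191  1.537] [ 0.878  0.213 -0.86   2.399  1.857  0.348 -0.452] [ 40.235 -20.493   0.158] 0.012
0.031 [ 0.851  0.055 -0.701  1.648  0.043  1.191  1.541] [ 0.837  0.217 -0.826  2.399  1.852  0.357 -0.464] [ 39.966 -21.109   0.154] 0.013
0.03 [ 1.03   0.071 -0.897  1.642  0.069  1.194  1.522] [ 0.942  0.24  -0.918  2.4    1.885  0.354 -0.439] [ 39.936 -19.271   0.152] 0.016
0.03 [ 1.025  0.071 -0.891  1.642  0.068  1.194  1.522] [ 0.962  0.254 -0.984  2.4    1.825  0.42  -0.434] [ 40.245 -21.507   0.154] 0.014
0.03 [ 0.872  0.056 -0.723  1.647  0.046  1.191  1.539] [ 0.856  0.223 -0.857  2.4    1.84   0.377 -0.462] [ 40.096 -21.584   0.155] 0.013
0.03 [ 0.93   0.061 -0.786  1.645  0.053  1.192  1.534] [ 0.897  0.236 -0.912  2.4    1.829  0.401 -0.453] [ 40.164 -21.829   0.154] 0.013
0.027 [ 1.126  0.084 -1.005  1.639  0.088  1.197  1.506] [ 0.945  0.232 -0.894  2.386  1.843  0.308 -0.364] [ 39.139 -17.999   0.153] 0.015
0.027 [ 1.082  0.078 -0.955  1.64   0.079  1.195  1.514] [ 0.967  0.225 -0.928  2.393  1.86   0.327 -0.398] [ 39.983 -18.647   0.158] 0.013
real	1m28.048s
user	5m45.741s
sys	0m0.150s
```

```bash
cat > goals3.py <<'E'
from goals2 import *
def pathclear(o):
    """min distance bars to tool box (body ±.0425 from .073 behind TCP to .25)"""
    m=9;Ri=Ro.from_euler('z',-CY,degrees=True)
    for q,p,R,_ in o:
        M=R.as_matrix();
        for xb in (-.02,):
            ys=np.linspace(-.17,.17,69);P=np.c_[np.full(69,xb),ys,np.full(69,.3)]
            W=CON+Ro.from_euler('z',CY,degrees=True).apply(P);L=(W-p)@M
            lo=np.array([-.0425,-.0425,-.30]);hi=np.array([.0425,.0425,-.073])
            d=np.linalg.norm(np.maximum(np.maximum(lo-L,L-hi),0),axis=1).min()-.006
            lo=np.array([-.015,-.057,-.073]);hi=np.array([.015,.057,0.])
            d2=np.linalg.norm(np.maximum(np.maximum(lo-L,L-hi),0),axis=1).min()-.006
            m=min(m,d,d2)
    return m
def plan(q,f,A,lim):  # q at B ; returns margins, q at A
    R=Rt(*f[:2]);z=R.as_matrix()[:,2];a=con(0,0,f[2])+.012*z
    o=[];q1,m1=seg(q,a+con(0,-.055,0)-CON-[0,0,.005],R,lim=lim)
    if m1<lim:return None
    qA,m2=seg(q,con(A[0],0,A[1]),Rt(A[2],A[3]),out=o,lim=lim,ds=.01)
    if m2<lim:return None
    return min(m1,m2),qA,pathclear(o)
def g(seed):
    r=np.random.default_rng(seed);lim=.035
    while 1:
        f=(r.uniform(30,45),r.uniform(-25,15),r.uniform(.155,.182))
        if clear(*f)>.009:break
    R=Rt(*f[:2]);z=R.as_matrix()[:,2];a=con(0,0,f[2])+.012*z
    q0=r.uniform(LO+.04,HI-.04);q0[0]=r.uniform(-1.5,1.7)
    o=least_squares(lambda q:err(q,a,R),q0,bounds=(LO+.04,HI-.04),max_nfev=60)
    if np.abs(o.fun).max()>2e-3:return None
    A=(r.uniform(-.12,-.05),r.uniform(.17,.25),r.uniform(0,30),f[1]+r.uniform(-10,10))
    t=plan(o.x,f,A,lim)
    if t is None or t[2]<.008:return None
    m,qA,cl=t
    out=[];qu,mu=seg(qA,con(min(A[0],-.08),0,.42),Rt(A[2],A[3]),out=out,lim=lim)
    if mu<lim or pathclear(out)<.005:return None
    qc,mc=seg(qu,C[0],Rt(C[1],C[2]),lim=lim)
    if mc<lim:return None
    return min(m,mu,mc),qc,o.x,f,A,cl
if __name__=='__main__':
    np.set_printoptions(precision=3,suppress=True,linewidth=200)
    with mp.Pool() as P: L=[l for l in P.map(g,range(int(sys.argv[1])),chunksize=20) if l is not None]
    L.sort(key=lambda t:t[1][0]);print(len(L));pickle.dump(L,open('goals3.pkl','wb'))
    for l in L[::max(1,len(L)//25)]:print(round(l[0],3),l[1],l[2],np.array(l[3]),np.array(l[4]),round(l[5],3))
E
time python3 goals3.py 12000
```

```text
38
0.056 [ 0.358  0.027 -0.184  1.667  0.005  1.186  1.57 ] [ 0.479  0.452 -0.469  2.376  2.334  0.566 -0.98 ] [ 43.549 -24.149   0.158] [ -0.089   0.24   29.171 -31.353] 0.01
0.063 [ 0.887  0.058 -0.739  1.646  0.048  1.191  1.538] [ 0.655  0.483 -0.684  2.38   2.276  0.643 -0.866] [ 44.788 -23.412   0.165] [ -0.093   0.194  15.727 -30.817] 0.011
0.062 [ 0.935  0.062 -0.792  1.645  0.054  1.192  1.533] [ 0.689  0.513 -0.706  2.383  2.32   0.649 -0.859] [ 44.453 -21.852   0.155] [ -0.11    0.172   2.633 -31.846] 0.015
0.061 [ 0.951  0.063 -0.809  1.644  0.056  1.192  1.531] [ 0.723  0.499 -0.755  2.377  2.264  0.651 -0.813] [ 44.642 -22.398   0.165] [ -0.119   0.235  15.637 -31.418] 0.011
0.043 [ 0.964  0.065 -0.824  1.644  0.058  1.192  1.53 ] [ 0.853  0.497 -0.806  2.323  2.226  0.459 -0.584] [ 40.251 -14.845   0.162] [ -0.082   0.2    28.243 -23.313] 0.014
0.052 [ 0.981  0.066 -0.842  1.643  0.061  1.193  1.528] [ 0.755  0.469 -0.75   2.343  2.199  0.532 -0.697] [ 41.854 -20.104   0.169] [ -0.093   0.217  26.165 -22.862] 0.008
0.072 [ 0.981  0.066 -0.843  1.643  0.061  1.193  1.52
[... 4827 characters left out ...]
632  0.227  1.226  1.385] [ 0.96   0.556 -0.971  2.296  2.006  0.532 -0.358] [ 38.302 -16.056   0.159] [ -0.079   0.184  18.208 -22.415] 0.009
0.062 [ 1.441  0.189 -1.438  1.632  0.238  1.228  1.375] [ 0.98   0.577 -1.043  2.359  2.161  0.686 -0.555] [ 44.063 -18.806   0.173] [ -0.114   0.213  24.02  -26.226] 0.012
0.06 [ 1.443  0.19  -1.44   1.632  0.239  1.229  1.374] [ 0.999  0.615 -1.072  2.358  2.153  0.714 -0.524] [ 43.589 -18.566   0.165] [ -0.113   0.203   2.957 -26.754] 0.009
0.042 [ 1.451  0.198 -1.458  1.632  0.25   1.232  1.365] [ 1.092  0.56  -0.94   2.179  1.343  0.202  0.745] [33.549  5.561  0.16 ] [-0.094  0.194  0.382 -1.296] 0.009
real	3m48.519s
user	14m59.327s
sys	0m0.320s
```

```bash
cat > beam.py <<'E'
from goals3 import *
def free(p): return p[2]>.27 and (p[0]<.45 or p[2]>.42 or p[1]>.1) and np.hypot(p[0],p[1])>.36
def home(q):
    o=[];q,m=seg(q,C[0],Rt(C[1],C[2]),out=o,lim=.04);
    return q,(m>.04 and all(free(x[1]) for x in o))
def expand(a):
    q,wps,n,seed=a;r=np.random.default_rng(seed);res=[]
    for _ in range(40):
        rad=r.uniform(.42,.85);az=np.radians(r.uniform(-65,45));p=np.array([rad*np.cos(az),rad*np.sin(az),r.uniform(.42,.6)])
        p=p.round(2);tl=int(r.uniform(0,50));hd=int(np.degrees(az)+r.uniform(-60,60))
        o=[];q1,m=seg(q,p,Rt(tl,hd),out=o,lim=.04)
        if m<.04 or not all(free(x[1]) for x in o):continue
        qh,ok=home(q1)
        if not ok: continue
        res.append((qh[0],q1,wps+[(p,tl,hd)],n+len(o)))
    return res
if __name__=='__main__':
    np.set_printoptions(precision=3,suppress=True,linewidth=200)
    # first: exit from the current spot
    o=[];q,m=seg(Q0,np.array([.48,-.10,.34]),Rt(28,-8),out=o);print([round(x[3],3) for x in o],q)
    o=[];q,m=seg(q,np.array([.50,-.12,.44]),Rt(15,-8),out=o);print([round(x[3],3) for x in o],q)
    B=[(0,q,[],0)]
    with mp.Pool() as P:
        for depth in range(6):
            L=[y for x in P.map(expand,[(b[1],b[2],b[3],1000*depth+i*7+j*100003) for i,b in enumerate(B) for j in range(max(1,48//len(B)))]) for y in x]
            L.sort(key=lambda t:-(t[0]-.006*t[3]));B=L[:24]
            if not B:break
            print(depth,len(L),B[0][0],B[0][3],B[0][1]);
            pickle.dump(B,open('beam%d.pkl'%depth,'wb'))
    for w in B[0][2]:print(w)
E
time python3 beam.py
```

```text
[np.float64(0.061), np.float64(0.075), np.float64(0.099)] [-0.787 -0.201  0.73   2.182  0.359  0.652  1.161]
[np.float64(0.107), np.float64(0.127), np.float64(0.157), np.float64(0.199), np.float64(0.254)] [-0.875 -0.046  0.973  1.763  0.052  1.142  1.518]
0 1137 -0.7677977437118373 9 [-0.883  0.317  1.013  1.639  0.429  0.844  0.472]
1 1024 -0.0017050135087179705 20 [ 0.173  0.388  0.036  1.46  -0.359  0.591  2.068]
2 1410 0.378853938774213 26 [ 0.757  0.407 -0.362  1.483 -0.518  0.584  2.47 ]
3 1382 1.0689680190375201 69 [-0.187  0.58  -0.801  1.087  1.158  1.466  0.184]
4 1373 1.4304557145869663 54 [-0.029  0.526 -0.993  1.237  1.147  1.669 -0.076]
5 1002 1.4470034852176867 60 [ 0.18   0.508 -0.964  1.436  1.228  1.439 -0.093]
(array([ 0.66, -0.17,  0.51]), 49, -52)
(array([ 0.74, -0.37,  0.45]), 32, -40)
(array([ 0.59, -0.3 ,  0.52]), 48, -4)
(array([0.48, 0.09, 0.49]), 41, -44)
(array([0.71, 0.15, 0.51]), 41, -43)
(array([0.75, 0.03, 0.46]), 46, -43)
real	1m33.801s
user	5m38.725s
sys	0m0.276s
```

```bash
cat > comp.py <<'E'
from beam import *
G=pickle.load(open('goals3.pkl','rb'))
def fwd(a):
    qs,wps,n,g=a;f,A=g[3],g[4];f=(round(f[0]),round(f[1]),round(f[2],3));A=(round(A[0],2),round(A[1],2),round(A[2]),round(A[3]))
    q,ok=home(qs)
    if not ok:return None
    o=[];R=Rt(*f[:2]);a_=con(0,0,f[2])+.012*R.as_matrix()[:,2]
    m=9
    for p,Rr in [(con(min(A[0],-.08),0,.42),Rt(A[2],A[3])),(con(A[0],0,A[1]),Rt(A[2],A[3])),(a_,R),(a_+con(0,-.055,0)-CON-[0,0,.005],R),(a_,R),(con(A[0],0,A[1]),Rt(A[2],A[3])),(con(min(A[0],-.08),0,.42),Rt(A[2],A[3]))]:
        q,mm=seg(q,p,Rr,out=o,lim=.03,ds=.02);m=min(m,mm)
        if m<.03:return None
    return m,n,wps,f,A,pathclear(o),q
if __name__=='__main__':
    np.set_printoptions(precision=3,suppress=True,linewidth=200)
    T=[]
    for d in (3,4,5):
        for b in pickle.load(open('beam%d.pkl'%d,'rb'))[:10]:
            T+=[(b[1],b[2],b[3],g) for g in G]
    with mp.Pool() as P: L=[x for x in P.map(fwd,T) if x is not None and x[5]>.008]
    L.sort(key=lambda t:-(t[0]-.0004*t[1]));print(len(T),len(L));pickle.dump(L,open('comp.pkl','wb'))
    for l in L[:8]:print(round(l[0],3),l[1],l[3],l[4],round(l[5],4),len(l[2]))
    for l in L[:1]:print(l)
E
time python3 comp.py
```

```text
1140 243
0.107 54 (40, -15, 0.162) (-0.08, 0.2, 28, -23) 0.0122 5
0.105 54 (40, -22, 0.155) (-0.11, 0.19, 22, -23) 0.0107 5
0.105 56 (40, -22, 0.155) (-0.11, 0.19, 22, -23) 0.0107 5
0.106 61 (40, -22, 0.155) (-0.11, 0.19, 22, -23) 0.0107 5
0.102 56 (40, -15, 0.162) (-0.08, 0.2, 28, -23) 0.0122 5
0.098 54 (40, -22, 0.155) (-0.11, 0.19, 22, -23) 0.0107 5
0.095 54 (40, -15, 0.162) (-0.08, 0.2, 28, -23) 0.0122 5
0.089 54 (42, -20, 0.169) (-0.09, 0.22, 26, -23) 0.0081 5
(np.float64(0.10690691678003403), 54, [(array([ 0.66, -0.17,  0.51]), 49, -52), (array([ 0.74, -0.37,  0.45]), 32, -40), (array([ 0.59, -0.3 ,  0.52]), 48, -4), (array([0.48, 0.09, 0.49]), 41, -44), (array([0.71, 0.03, 0.44]), 34, -32)], (40, -15, 0.162), (-0.08, 0.2, 28, -23), np.float64(0.012248502458866434), array([ 1.234, -0.11 , -0.91 ,  1.931, -0.059,  0.792,  1.506]))
real	0m14.652s
user	0m50.765s
sys	0m0.150s
```

```bash
cat > g.py <<'E'
from sim import *
from search import seg,step,J6,marg
VL=np.array([1.89,1.89,2.39,2.39,3.01,3.01,3.01])*.07
def path(tgts,ds=.024,frac=.8):
    s=bot.observe();q=s['qpos'];p0=s['position'];R0=Ro.from_euler('xyz',s['tool_rot'])
    np.set_printoptions(precision=2,suppress=True,linewidth=200)
    print('t %.2f pos %s q %s marg %.3f F %s w %.3f'%(s['clock'],p0.round(3),q,marg(q),s['force'].round(1),s['grip_width']))
    k=0;rows=[]
    for p,R in tgts:
        n=max(1,int(np.ceil(max(np.linalg.norm(p-p0)/ds,np.degrees((R0.inv()*R).magnitude())/7.5))))
        while 1:
            sl=Slerp([0,1],Ro.concatenate([R0,R]));qq=q;mx=0;mg=9;rs=[];pc,Rc=p0,R0
            for i in range(1,n+1):
                pn=p0+(p-p0)*i/n;Rn=sl(i/n);q2=step(qq,pn,Rn.as_matrix());mx=max(mx,(np.abs(q2-qq)/VL).max());qq=q2;mg=min(mg,marg(qq))
                rs.append([*(Rc.inv().apply(pn-pc)/.025).round(2),*((Rc.inv()*Rn).as_rotvec()/np.pi).round(3)]);pc,Rc=pn,Rn
            if mx<=frac or n>60:break
            n+=1
        rows+=rs;q=qq;p0,R0=p,R
        print('tgt',p.round(3),'n',n,'vmax %.2f marg %.3f q'%(mx,mg),q)
    for i in range(0,len(rows),5): print('['+','.join('['+','.join('%g'%v for v in r)+']' for r in rows[i:i+5])+']')
E
cat > wp.py <<'E'
from g import *
W=[(np.array(p),Rt(t,h)) for p,t,h in [((.48,-.10,.34),28,-8),((.50,-.12,.44),15,-8),((.66,-.17,.51),49,-52),((.74,-.37,.45),32,-40),((.59,-.30,.52),48,-4),((.48,.09,.49),41,-44),((.71,.03,.44),34,-32),((.50,-.15,.46),15,-10)]]
E
python3 -c "
from wp import *
path(W[:3])"
```

```text
t 3.35 pos [ 0.47 -0.09  0.3 ] q [-0.8  -0.25  0.81  2.39  0.45  0.29  1.23] marg 0.039 F [-0.3  0.6 -0.5] w 0.086
tgt [ 0.48 -0.1   0.34] n 3 vmax 0.62 marg 0.060 q [-0.79 -0.2   0.73  2.18  0.36  0.65  1.16]
tgt [ 0.5  -0.12  0.44] n 5 vmax 0.52 marg 0.107 q [-0.88 -0.05  0.97  1.76  0.05  1.14  1.52]
tgt [ 0.66 -0.17  0.51] n 8 vmax 0.79 marg 0.244 q [-0.9   0.22  0.87  1.68  0.68  0.91  0.26]
[[-0.37,-0.15,-0.38,0.01,0.018,0.012],[-0.35,-0.15,-0.4,0.01,0.018,0.012],[-0.34,-0.15,-0.41,0.01,0.018,0.012],[-0.54,-0.14,-0.62,-0,0.014,0],[-0.51,-0.14,-0.65,-0,0.014,0]]
[[-0.48,-0.14,-0.67,0,0.014,-0],[-0.45,-0.14,-0.69,-0,0.014,-0],[-0.41,-0.14,-0.71,0,0.014,0],[-0.89,-0.14,-0.12,0.016,-0.022,0.026],[-0.9,-0.07,-0.06,0.016,-0.022,0.026]]
[[-0.91,0.01,0.01,0.016,-0.022,0.026],[-0.9,0.08,0.07,0.016,-0.022,0.026],[-0.88,0.16,0.13,0.016,-0.022,0.026],[-0.86,0.24,0.18,0.016,-0.022,0.026],[-0.82,0.32,0.22,0.016,-0.022,0.026]]
[[-0.77,0.4,0.26,0.016,-0.022,0.026]]
```

move_arm(
  plan=[
    [-0.37,-0.15,-0.38,0.01,0.018,0.012],
    [-0.35,-0.15,-0.4,0.01,0.018,0.012],
    [-0.34,-0.15,-0.41,0.01,0.018,0.012],
    [-0.54,-0.14,-0.62,0,0.014,0],
    [-0.51,-0.14,-0.65,0,0.014,0],
  ],
)

```text
clock: 3.85
position: [0.488, -0.1069, 0.3815]
tool_rot: [3.138, 0.396, 3.008]
force: [-0.6, 0.8, -0.5]
grip_width: 0.0855
```

move_arm(
  plan=[
    [-0.48,-0.14,-0.67,0,0.014,0],
    [-0.45,-0.14,-0.69,0,0.014,0],
    [-0.41,-0.14,-0.71,0,0.014,0],
  ],
)

```text
clock: 4.15
position: [0.5001, -0.1193, 0.442]
tool_rot: [3.137, 0.265, 3.009]
force: [0.1, -0.3, -0.7]
grip_width: 0.0852
```

```bash
python3 -c "
from wp import *
path(W[2:5])"
```

```text
t 4.15 pos [ 0.5  -0.12  0.44] q [-0.89 -0.05  0.98  1.76  0.05  1.14  1.52] marg 0.246 F [ 0.1 -0.3 -0.7] w 0.085
tgt [ 0.66 -0.17  0.51] n 8 vmax 0.79 marg 0.237 q [-0.9   0.22  0.87  1.68  0.68  0.91  0.26]
tgt [ 0.74 -0.37  0.45] n 10 vmax 0.75 marg 0.533 q [ 0.01  0.48  0.5   1.27 -0.08  0.9   1.3 ]
tgt [ 0.59 -0.3   0.52] n 10 vmax 0.74 marg 0.076 q [ 0.34  0.03  0.24  1.77 -0.63  0.67  2.44]
[[-0.89,-0.14,-0.11,0.017,-0.022,0.026],[-0.9,-0.07,-0.04,0.017,-0.022,0.026],[-0.9,-0,0.02,0.017,-0.022,0.026],[-0.9,0.08,0.08,0.017,-0.022,0.026],[-0.88,0.16,0.14,0.017,-0.022,0.026]]
[[-0.85,0.24,0.19,0.017,-0.022,0.026],[-0.81,0.32,0.23,0.017,-0.022,0.026],[-0.77,0.4,0.27,0.017,-0.022,0.026],[-0.36,-0.24,0.78,-0.004,0.009,-0.005],[-0.38,-0.26,0.77,-0.004,0.009,-0.005]]
[[-0.4,-0.27,0.75,-0.004,0.009,-0.005],[-0.42,-0.29,0.74,-0.004,0.009,-0.005],[-0.43,-0.31,0.72,-0.004,0.009,-0.005],[-0.45,-0.32,0.7,-0.004,0.009,-0.005],[-0.46,-0.34,0.68,-0.004,0.009,-0.005]]
[[-0.48,-0.36,0.67,-0.004,0.009,-0.005],[-0.49,-0.37,0.65,-0.004,0.009,-0.005],[-0.5,-0.39,0.63,-0.004,0.009,-0.005],[0.39,-0.17,-0.58,-0.013,-0.009,-0.015],[0.39,-0.13,-0.59,-0.013,-0.009,-0.015]]
[[0.37,-0.09,-0.61,-0.013,-0.009,-0.015],[0.36,-0.04,-0.62,-0.013,-0.009,-0.015],[0.35,-0,-0.63,-0.013,-0.009,-0.015],[0.33,0.04,-0.64,-0.013,-0.009,-0.015],[0.31,0.08,-0.64,-0.013,-0.009,-0.015]]
[[0.28,0.12,-0.65,-0.013,-0.009,-0.015],[0.26,0.16,-0.65,-0.013,-0.009,-0.015],[0.23,0.2,-0.65,-0.013,-0.009,-0.015]]
```

Model prediction matches the real joints. Continuing.

move_arm(
  plan=[
    [-0.89,-0.14,-0.11,0.017,-0.022,0.026],
    [-0.9,-0.07,-0.04,0.017,-0.022,0.026],
    [-0.9,0,0.02,0.017,-0.022,0.026],
    [-0.9,0.08,0.08,0.017,-0.022,0.026],
    [-0.88,0.16,0.14,0.017,-0.022,0.026],
  ],
)

```text
clock: 4.65
position: [0.6009, -0.1507, 0.4839]
tool_rot: [-3.068, 0.635, 2.567]
force: [-0.7, -0.1, 0.0]
grip_width: 0.0852
```

move_arm(
  plan=[
    [-0.85,0.24,0.19,0.017,-0.022,0.026],
    [-0.81,0.32,0.23,0.017,-0.022,0.026],
    [-0.77,0.4,0.27,0.017,-0.022,0.026],
    [-0.36,-0.24,0.78,-0.004,0.009,-0.005],
    [-0.38,-0.26,0.77,-0.004,0.009,-0.005],
  ],
)

```text
clock: 5.15
position: [0.6777, -0.2075, 0.4954]
tool_rot: [-3.112, 0.795, 2.303]
force: [-0.8, -0.5, -0.2]
grip_width: 0.0852
```

move_arm(
  plan=[
    [-0.4,-0.27,0.75,-0.004,0.009,-0.005],
    [-0.42,-0.29,0.74,-0.004,0.009,-0.005],
    [-0.43,-0.31,0.72,-0.004,0.009,-0.005],
    [-0.45,-0.32,0.7,-0.004,0.009,-0.005],
    [-0.46,-0.34,0.68,-0.004,0.009,-0.005],
  ],
)

```text
clock: 5.65
position: [0.7165, -0.3097, 0.4668]
tool_rot: [-3.112, 0.65, 2.398]
force: [0.4, 0.9, -0.0]
grip_width: 0.085
```

move_arm(
  plan=[
    [-0.48,-0.36,0.67,-0.004,0.009,-0.005],
    [-0.49,-0.37,0.65,-0.004,0.009,-0.005],
    [-0.5,-0.39,0.63,-0.004,0.009,-0.005],
  ],
)

```text
clock: 5.95
position: [0.7402, -0.3702, 0.4493]
tool_rot: [-3.118, 0.564, 2.453]
force: [-0.7, 1.3, 0.1]
grip_width: 0.0857
```

```bash
python3 -c "
from wp import *
path(W[4:])"
```

```text
t 5.95 pos [ 0.74 -0.37  0.45] q [-0.01  0.48  0.51  1.27 -0.06  0.9   1.29] marg 0.742 F [-0.7  1.3  0.1] w 0.086
tgt [ 0.59 -0.3   0.52] n 10 vmax 0.75 marg 0.076 q [ 0.33  0.03  0.25  1.77 -0.63  0.67  2.44]
tgt [0.48 0.09 0.49] n 22 vmax 0.79 marg 0.102 q [ 0.27  0.03 -1.09  1.79  0.75  1.41 -0.16]
tgt [0.71 0.03 0.44] n 11 vmax 0.29 marg 0.358 q [ 0.34  0.42 -0.99  1.49  0.94  1.25  0.21]
tgt [ 0.5  -0.15  0.46] n 12 vmax 0.68 marg 0.240 q [ 1.33  0.13 -1.26  1.63  0.16  1.21  1.45]
[[0.39,-0.18,-0.58,-0.013,-0.009,-0.015],[0.38,-0.14,-0.6,-0.013,-0.009,-0.015],[0.37,-0.09,-0.61,-0.013,-0.009,-0.015],[0.36,-0.05,-0.62,-0.013,-0.009,-0.015],[0.34,-0.01,-0.63,-0.013,-0.009,-0.015]]
[[0.32,0.04,-0.64,-0.013,-0.009,-0.015],[0.3,0.08,-0.65,-0.013,-0.009,-0.015],[0.28,0.12,-0.65,-0.013,-0.009,-0.015],[0.26,0.16,-0.65,-0.013,-0.009,-0.015],[0.23,0.2,-0.65,-0.013,-0.009,-0.015]]
[[0.21,0.69,-0.15,0.007,0.002,0.007],[0.22,0.69,-0.16,0.007,0.002,0.007],[0.24,0.68,-0.18,0.007,0.002,0.007],[0.26,0.67,-0.19,0.007,0.002,0.007],[0.27,0.66,-0.2,0.007,0.002,0.007]]
[[0.29,0.64,-0.22,0.007,0.002,
[... 777 characters left out ...]
-0.51,0.35,0.63,-0.004,0.004,-0.005],[-0.53,0.34,0.63,-0.004,0.004,-0.005],[-0.54,0.32,0.62,-0.004,0.004,-0.005]]
[[-0.55,0.31,0.62,-0.004,0.004,-0.005],[-0.56,0.29,0.62,-0.004,0.004,-0.005],[-0.57,0.27,0.62,-0.004,0.004,-0.005],[0.19,-0.88,-0.21,-0.004,0.009,-0.009],[0.22,-0.87,-0.22,-0.004,0.009,-0.009]]
[[0.25,-0.86,-0.22,-0.004,0.009,-0.009],[0.29,-0.85,-0.22,-0.004,0.009,-0.009],[0.32,-0.84,-0.23,-0.004,0.009,-0.009],[0.35,-0.83,-0.23,-0.004,0.009,-0.009],[0.38,-0.81,-0.23,-0.004,0.009,-0.009]]
[[0.41,-0.8,-0.23,-0.004,0.009,-0.009],[0.44,-0.78,-0.23,-0.004,0.009,-0.009],[0.46,-0.77,-0.23,-0.004,0.009,-0.009],[0.49,-0.75,-0.22,-0.004,0.009,-0.009],[0.52,-0.73,-0.22,-0.004,0.009,-0.009]]
```

move_arm(
  plan=[
    [0.39,-0.18,-0.58,-0.013,-0.009,-0.015],
    [0.38,-0.14,-0.6,-0.013,-0.009,-0.015],
    [0.37,-0.09,-0.61,-0.013,-0.009,-0.015],
    [0.36,-0.05,-0.62,-0.013,-0.009,-0.015],
    [0.34,-0.01,-0.63,-0.013,-0.009,-0.015],
  ],
)

```text
clock: 6.45
position: [0.6643, -0.3337, 0.4851]
tool_rot: [3.136, 0.707, 2.749]
force: [0.0, 0.1, 0.2]
grip_width: 0.0851
```

move_arm(
  plan=[
    [0.32,0.04,-0.64,-0.013,-0.009,-0.015],
    [0.3,0.08,-0.65,-0.013,-0.009,-0.015],
    [0.28,0.12,-0.65,-0.013,-0.009,-0.015],
    [0.26,0.16,-0.65,-0.013,-0.009,-0.015],
    [0.23,0.2,-0.65,-0.013,-0.009,-0.015],
  ],
)

```text
clock: 6.95
position: [0.5896, -0.2979, 0.52]
tool_rot: [-3.118, 0.848, 3.081]
force: [0.8, 1.1, 0.1]
grip_width: 0.0852
```

```bash
python3 -c "
from wp import *
path(W[5:])"
```

```text
t 6.95 pos [ 0.59 -0.3   0.52] q [ 0.3   0.02  0.26  1.79 -0.62  0.64  2.43] marg 0.090 F [0.8 1.1 0.1] w 0.085
tgt [0.48 0.09 0.49] n 23 vmax 0.77 marg 0.101 q [ 0.27  0.03 -1.09  1.79  0.75  1.41 -0.16]
tgt [0.71 0.03 0.44] n 11 vmax 0.29 marg 0.358 q [ 0.34  0.42 -0.99  1.49  0.93  1.25  0.21]
tgt [ 0.5  -0.15  0.46] n 12 vmax 0.67 marg 0.247 q [ 1.33  0.13 -1.25  1.63  0.15  1.21  1.45]
[[0.19,0.66,-0.15,0.007,0.002,0.007],[0.21,0.65,-0.17,0.007,0.002,0.007],[0.22,0.64,-0.18,0.007,0.002,0.007],[0.24,0.63,-0.19,0.007,0.002,0.007],[0.25,0.62,-0.2,0.007,0.002,0.007]]
[[0.27,0.61,-0.21,0.007,0.002,0.007],[0.28,0.6,-0.22,0.007,0.002,0.007],[0.3,0.59,-0.24,0.007,0.002,0.007],[0.31,0.58,-0.25,0.007,0.002,0.007],[0.32,0.57,-0.26,0.007,0.002,0.007]]
[[0.34,0.56,-0.27,0.007,0.002,0.007],[0.35,0.54,-0.28,0.007,0.002,0.007],[0.36,0.53,-0.28,0.007,0.002,0.007],[0.38,0.52,-0.29,0.007,0.002,0.007],[0.39,0.5,-0.3,0.007,0.002,0.007]]
[[0.4,0.49,-0.31,0.007,0.002,0.007],[0.41,0.47,-0.32,0.007,0.002,0.007],[0.43,0.46,-0.32,0.007,0.002,0.007],[0.44,0.44,-0.33,0.007,0.002,0.007],[0.45,0.42,-0.34,0.00
[... 318 characters left out ...]
.51,0.35,0.63,-0.004,0.004,-0.005],[-0.53,0.34,0.63,-0.004,0.004,-0.005]]
[[-0.54,0.32,0.62,-0.004,0.004,-0.005],[-0.55,0.31,0.62,-0.004,0.004,-0.005],[-0.56,0.29,0.62,-0.004,0.004,-0.005],[-0.57,0.27,0.62,-0.004,0.004,-0.005],[0.19,-0.88,-0.21,-0.004,0.009,-0.009]]
[[0.22,-0.87,-0.22,-0.004,0.009,-0.009],[0.25,-0.86,-0.22,-0.004,0.009,-0.009],[0.29,-0.85,-0.22,-0.004,0.009,-0.009],[0.32,-0.84,-0.23,-0.004,0.009,-0.009],[0.35,-0.83,-0.23,-0.004,0.009,-0.009]]
[[0.38,-0.81,-0.23,-0.004,0.009,-0.009],[0.41,-0.8,-0.23,-0.004,0.009,-0.009],[0.44,-0.78,-0.23,-0.004,0.009,-0.009],[0.46,-0.77,-0.23,-0.004,0.009,-0.009],[0.49,-0.75,-0.22,-0.004,0.009,-0.009]]
[[0.52,-0.73,-0.22,-0.004,0.009,-0.009]]
```

move_arm(
  plan=[
    [0.19,0.66,-0.15,0.007,0.002,0.007],
    [0.21,0.65,-0.17,0.007,0.002,0.007],
    [0.22,0.64,-0.18,0.007,0.002,0.007],
    [0.24,0.63,-0.19,0.007,0.002,0.007],
    [0.25,0.62,-0.2,0.007,0.002,0.007],
  ],
)

```text
clock: 7.45
position: [0.5667, -0.2132, 0.5131]
tool_rot: [-3.13, 0.817, 2.913]
force: [0.2, 0.5, 0.8]
grip_width: 0.0855
```

move_arm(
  plan=[
    [0.27,0.61,-0.21,0.007,0.002,0.007],
    [0.28,0.6,-0.22,0.007,0.002,0.007],
    [0.3,0.59,-0.24,0.007,0.002,0.007],
    [0.31,0.58,-0.25,0.007,0.002,0.007],
    [0.32,0.57,-0.26,0.007,0.002,0.007],
  ],
)

```text
clock: 7.95
position: [0.5434, -0.1291, 0.5064]
tool_rot: [-3.134, 0.787, 2.754]
force: [-0.6, -0.9, -0.0]
grip_width: 0.0855
```

move_arm(
  plan=[
    [0.34,0.56,-0.27,0.007,0.002,0.007],
    [0.35,0.54,-0.28,0.007,0.002,0.007],
    [0.36,0.53,-0.28,0.007,0.002,0.007],
    [0.38,0.52,-0.29,0.007,0.002,0.007],
    [0.39,0.5,-0.3,0.007,0.002,0.007],
  ],
)

```text
clock: 8.45
position: [0.5209, -0.0444, 0.4996]
tool_rot: [-3.131, 0.756, 2.6]
force: [0.6, -0.6, -0.7]
grip_width: 0.0856
```

```bash
python3 -c "
from wp import *
path(W[5:])"
```

```text
t 8.45 pos [ 0.52 -0.04  0.5 ] q [ 0.35 -0.17 -0.65  1.93  0.59  0.91  0.44] marg 0.134 F [ 0.6 -0.6 -0.7] w 0.086
tgt [0.48 0.09 0.49] n 6 vmax 0.49 marg 0.146 q [ 0.21  0.02 -1.02  1.79  0.75  1.41 -0.16]
tgt [0.71 0.03 0.44] n 11 vmax 0.29 marg 0.350 q [ 0.3   0.4  -0.92  1.49  0.9   1.22  0.23]
tgt [ 0.5  -0.15  0.46] n 12 vmax 0.62 marg 0.394 q [ 1.19  0.09 -1.08  1.64  0.1   1.2   1.49]
[[0.55,0.62,-0.44,0.008,0.002,0.009],[0.57,0.6,-0.45,0.008,0.002,0.009],[0.59,0.57,-0.46,0.008,0.002,0.009],[0.61,0.54,-0.47,0.008,0.002,0.009],[0.63,0.51,-0.47,0.008,0.002,0.009]]
[[0.64,0.48,-0.48,0.008,0.002,0.009],[-0.45,0.42,0.63,-0.004,0.004,-0.005],[-0.46,0.41,0.63,-0.004,0.004,-0.005],[-0.48,0.4,0.63,-0.004,0.004,-0.005],[-0.49,0.38,0.63,-0.004,0.004,-0.005]]
[[-0.5,0.37,0.63,-0.004,0.004,-0.005],[-0.51,0.35,0.63,-0.004,0.004,-0.005],[-0.53,0.34,0.63,-0.004,0.004,-0.005],[-0.54,0.32,0.62,-0.004,0.004,-0.005],[-0.55,0.31,0.62,-0.004,0.004,-0.005]]
[[-0.56,0.29,0.62,-0.004,0.004,-0.005],[-0.57,0.27,0.62,-0.004,0.004,-0.005],[0.19,-0.88,-0.21,-0.004,0.009,-0.009],[0.22,-0.87,-0.22,-0.004,0.009,-0.009],[0.25,-0.86,-0.22,-0.004,0.009,-0.009]]
[[0.29,-0.85,-0.22,-0.004,0.009,-0.009],[0.32,-0.84,-0.23,-0.004,0.009,-0.009],[0.35,-0.83,-0.23,-0.004,0.009,-0.009],[0.38,-0.81,-0.23,-0.004,0.009,-0.009],[0.41,-0.8,-0.23,-0.004,0.009,-0.009]]
[[0.44,-0.78,-0.23,-0.004,0.009,-0.009],[0.46,-0.77,-0.23,-0.004,0.009,-0.009],[0.49,-0.75,-0.22,-0.004,0.009,-0.009],[0.52,-0.73,-0.22,-0.004,0.009,-0.009]]
```

move_arm(
  plan=[
    [0.55,0.62,-0.44,0.008,0.002,0.009],
    [0.57,0.6,-0.45,0.008,0.002,0.009],
    [0.59,0.57,-0.46,0.008,0.002,0.009],
    [0.61,0.54,-0.47,0.008,0.002,0.009],
    [0.63,0.51,-0.47,0.008,0.002,0.009],
  ],
)

```text
clock: 8.95
position: [0.4865, 0.0678, 0.4916]
tool_rot: [-3.136, 0.727, 2.407]
force: [0.5, -0.6, 0.3]
grip_width: 0.0852
```

move_arm(
  plan=[
    [0.64,0.48,-0.48,0.008,0.002,0.009],
    [-0.45,0.42,0.63,-0.004,0.004,-0.005],
    [-0.46,0.41,0.63,-0.004,0.004,-0.005],
    [-0.48,0.4,0.63,-0.004,0.004,-0.005],
    [-0.49,0.38,0.63,-0.004,0.004,-0.005],
  ],
)

```text
clock: 9.45
position: [0.5646, 0.0668, 0.4712]
tool_rot: [-3.133, 0.668, 2.454]
force: [1.0, 0.3, 0.4]
grip_width: 0.0855
```

move_arm(
  plan=[
    [-0.5,0.37,0.63,-0.004,0.004,-0.005],
    [-0.51,0.35,0.63,-0.004,0.004,-0.005],
    [-0.53,0.34,0.63,-0.004,0.004,-0.005],
    [-0.54,0.32,0.62,-0.004,0.004,-0.005],
    [-0.55,0.31,0.62,-0.004,0.004,-0.005],
  ],
)

```text
clock: 9.95
position: [0.6694, 0.0395, 0.4477]
tool_rot: [-3.138, 0.605, 2.551]
force: [-0.4, 1.6, -0.3]
grip_width: 0.0853
```

```bash
python3 -c "
from wp import *
path(W[6:])"
```

```text
t 9.95 pos [0.67 0.04 0.45] q [ 0.3   0.33 -0.93  1.56  0.87  1.24  0.16] marg 0.566 F [-0.4  1.6 -0.3] w 0.085
tgt [0.71 0.03 0.44] n 2 vmax 0.27 marg 0.573 q [ 0.3   0.4  -0.92  1.49  0.9   1.22  0.23]
tgt [ 0.5  -0.15  0.46] n 12 vmax 0.62 marg 0.394 q [ 1.19  0.09 -1.08  1.64  0.1   1.2   1.49]
[[-0.55,0.3,0.57,-0.003,0.002,-0.004],[-0.56,0.28,0.57,-0.003,0.002,-0.004],[0.19,-0.88,-0.21,-0.004,0.009,-0.009],[0.22,-0.87,-0.22,-0.004,0.009,-0.009],[0.25,-0.86,-0.22,-0.004,0.009,-0.009]]
[[0.29,-0.85,-0.22,-0.004,0.009,-0.009],[0.32,-0.84,-0.23,-0.004,0.009,-0.009],[0.35,-0.83,-0.23,-0.004,0.009,-0.009],[0.38,-0.81,-0.23,-0.004,0.009,-0.009],[0.41,-0.8,-0.23,-0.004,0.009,-0.009]]
[[0.44,-0.78,-0.23,-0.004,0.009,-0.009],[0.46,-0.77,-0.23,-0.004,0.009,-0.009],[0.49,-0.75,-0.22,-0.004,0.009,-0.009],[0.52,-0.73,-0.22,-0.004,0.009,-0.009]]
```

move_arm(
  plan=[
    [-0.55,0.3,0.57,-0.003,0.002,-0.004],
    [-0.56,0.28,0.57,-0.003,0.002,-0.004],
    [0.19,-0.88,-0.21,-0.004,0.009,-0.009],
    [0.22,-0.87,-0.22,-0.004,0.009,-0.009],
    [0.25,-0.86,-0.22,-0.004,0.009,-0.009],
  ],
)

```text
clock: 10.45
position: [0.6559, -0.0146, 0.4452]
tool_rot: [-3.126, 0.506, 2.681]
force: [0.9, 0.3, -0.0]
grip_width: 0.0854
```

move_arm(
  plan=[
    [0.29,-0.85,-0.22,-0.004,0.009,-0.009],
    [0.32,-0.84,-0.23,-0.004,0.009,-0.009],
    [0.35,-0.83,-0.23,-0.004,0.009,-0.009],
    [0.38,-0.81,-0.23,-0.004,0.009,-0.009],
    [0.41,-0.8,-0.23,-0.004,0.009,-0.009],
  ],
)

```text
clock: 10.95
position: [0.5671, -0.089, 0.4542]
tool_rot: [-3.124, 0.362, 2.834]
force: [0.4, -0.6, -0.7]
grip_width: 0.0848
```

move_arm(
  plan=[
    [0.44,-0.78,-0.23,-0.004,0.009,-0.009],
    [0.46,-0.77,-0.23,-0.004,0.009,-0.009],
    [0.49,-0.75,-0.22,-0.004,0.009,-0.009],
    [0.52,-0.73,-0.22,-0.004,0.009,-0.009],
  ],
)

```text
clock: 11.35
position: [0.4963, -0.1481, 0.4616]
tool_rot: [-3.139, 0.248, 2.951]
force: [0.1, 0.0, -0.9]
grip_width: 0.0855
```

```bash
cat > refine.py <<'E'
from goals3 import *
from g import *
import sys
def ev(seed):
    r=np.random.default_rng(seed);q=Q0
    f=(round(r.uniform(34,44)),round(r.uniform(-22,5)),round(r.uniform(.155,.18),3));A=(round(r.uniform(-.12,-.06),2),round(r.uniform(.18,.25),2),round(r.uniform(0,30)),f[1]+round(r.uniform(-15,10)))
    if clear(*f)<.009:return None
    R=Rt(*f[:2]);a=con(0,0,f[2])+.012*R.as_matrix()[:,2];RA=Rt(A[2],A[3]);o=[];m=9;lim=.04
    for p,Rr in [(con(min(A[0],-.08),0,.42),RA),(con(A[0],0,A[1]),RA),(a,R),(a+con(0,-.06,0)-CON-[0,0,.005],R),(a,R),(con(A[0],0,A[1]),RA),(con(min(A[0],-.08),0,.42),RA)]:
        q,mm=seg(q,p,Rr,out=o,lim=lim,ds=.02);m=min(m,mm)
        if m<lim:return None
    return m,f,A,pathclear(o),q
if __name__=='__main__':
    with mp.Pool() as P: L=[x for x in P.map(ev,range(4000),chunksize=20) if x is not None and x[3]>.009]
    print(len(L))
    L.sort(key=lambda t:-(min(t[0],.1)+2*min(t[3],.02)+.003*t[1][1]))
    for l in L[:12]:print(l)
E
python3 -c "from h import *;print(bot.observe()['qpos'],bot.observe()['position'])"; python3 refine.py
```

```text
[ 1.17228432  0.09315088 -1.07021391  1.63052225  0.10934957  1.22002234
  1.46886674] [ 0.49633594 -0.14807385  0.46156981]
19
(np.float64(0.11317382814276034), (39, -16, 0.158), (-0.08, 0.18, 28, -30), np.float64(0.011282565642089735), array([ 1.13975515, -0.10055666, -0.88300408,  1.92763619,  0.07418042,
        0.80818015,  1.24951267]))
(np.float64(0.10685047872999442), (40, -19, 0.157), (-0.09, 0.21, 26, -32), np.float64(0.011750127820455295), array([ 1.0837986 , -0.09484248, -0.83387592,  1.91365063,  0.09057189,
        0.86144626,  1.20519187]))
(np.float64(0.0911432316662272), (41, -18, 0.158), (-0.12, 0.24, 24, -28), np.float64(0.014255629575047711), array([ 1.05821731, -0.13884496, -0.7213773 ,  1.93695829, -0.03121574,
        0.8951787 ,  1.41906482]))
(np.float64(0.05332215648263447), (43, -11, 0.157), (-0.1, 0.2, 28, -25), np.float64(0.024969476065725534), array([ 0.98911808, -0.1395132 , -0.671305  ,  1.96776084, -0.03284169,
        0.79817895,  1.45284472]))
(np.float64(0.09335728623778622), (40, -20, 0.16), (-0.12, 0.24, 27, -33), np.float64(0.009377679648822393)
[... 922 characters left out ...]
321, -0.15976336,
        0.80458614,  1.58531398]))
(np.float64(0.07883623205470539), (41, -21, 0.155), (-0.11, 0.22, 26, -24), np.float64(0.01387881280459541), array([ 1.06059291, -0.14136681, -0.71014821,  1.95216558, -0.07373882,
        0.84471402,  1.52255965]))
(np.float64(0.0713647436100886), (43, -22, 0.159), (-0.09, 0.19, 25, -32), np.float64(0.014936043049272254), array([ 1.0600163 , -0.08181349, -0.81728882,  1.89970593,  0.09849427,
        0.88532318,  1.19786645]))
(np.float64(0.07961632336975777), (42, -21, 0.157), (-0.07, 0.2, 27, -25), np.float64(0.009009011723026292), array([ 0.96066987, -0.08621715, -0.69447814,  1.9220917 ,  0.03633362,
        0.82187029,  1.37114514]))
```

```bash
cat > ins.py <<'E'
from goals3 import *
from g import *
def setup(f,A):
    R=Rt(*f[:2]);a=con(0,0,f[2])+.012*R.as_matrix()[:,2];RA=Rt(A[2],A[3])
    return [(con(A[0],0,.42),RA),(con(A[0],0,A[1]),RA),(a,R)],(a,R)
E
python3 - <<'E'
from ins import *
for f in [(43,-11,.170),(42,-11,.17),(43,-13,.17),(42,-13,.168)]:
  for A in [(-.1,.2,28,-25),(-.1,.22,26,-22),(-.1,.2,24,-22)]:
    T,(a,R)=setup(f,A);q=Q0;o=[];ms=[]
    for p,r in T+[(a+con(0,-.065,0)-CON-[0,0,.005],R)]:
        q,m=seg(q,p,r,out=o,ds=.02);ms.append(round(m,3))
    print(f,A,ms,round(pathclear(o),4),q.round(2))
f=(43,-11,.17);A=(-.1,.2,28,-25)
path(setup(f,A)[0])
E
```

```text
(43, -11, 0.17) (-0.1, 0.2, 28, -25) [np.float64(0.13), np.float64(0.108), np.float64(0.079), np.float64(0.104)] 0.0163 [ 1.11  0.58 -0.9   2.27  2.41  0.38 -0.49]
(43, -11, 0.17) (-0.1, 0.22, 26, -22) [np.float64(0.16), np.float64(0.163), np.float64(0.009), np.float64(0.101)] 0.0163 [ 1.05  0.55 -0.82  2.27  2.52  0.35 -0.62]
(43, -11, 0.17) (-0.1, 0.2, 24, -22) [np.float64(0.189), np.float64(0.166), np.float64(0.006), np.float64(0.102)] 0.0163 [ 1.06  0.56 -0.83  2.27  2.5   0.36 -0.6 ]
(42, -11, 0.17) (-0.1, 0.2, 28, -25) [np.float64(0.13), np.float64(0.108), np.float64(0.086), np.float64(0.116)] 0.0143 [ 1.1   0.57 -0.88  2.26  2.36  0.35 -0.45]
(42, -11, 0.17) (-0.1, 0.22, 26, -22) [np.float64(0.16), np.float64(0.163), np.float64(0.017), np.float64(0.113)] 0.0143 [ 1.05  0.54 -0.81  2.26  2.45  0.33 -0.56]
(42, -11, 0.17) (-0.1, 0.2, 24, -22) [np.float64(0.189), np.float64(0.166), np.float64(-0.003), np.float64(0.113)] 0.0143 [ 1.03  0.54 -0.79  2.26  2.48  0.32 -0.6 ]
(43, -13, 0.17) (-0.1, 0.2, 28, -25) [np.float64(0.13), np.float64(0.108), np.float64(0.078), np.float64(0.099)
[... 1454 characters left out ...]
.34,-0,0.65,0,0,0],[0.34,-0,0.65,0,0,0],[0.34,-0,0.65,0,0,0],[0.34,-0,0.65,0,0,0],[0.34,-0,0.65,0,0,0]]
[[0.34,-0,0.65,0,0,0],[0.34,-0,0.65,0,0,0],[0.34,-0,0.65,0,0,0],[0.34,-0,0.65,0,0,0],[0.34,-0,0.65,0,0,0]]
[[0.34,-0,0.65,0,0,0],[-0.22,0.17,0.26,-0.004,-0.007,-0.005],[-0.22,0.16,0.27,-0.004,-0.007,-0.005],[-0.21,0.15,0.28,-0.004,-0.007,-0.005],[-0.21,0.15,0.28,-0.004,-0.007,-0.005]]
[[-0.21,0.14,0.29,-0.004,-0.007,-0.005],[-0.2,0.13,0.3,-0.004,-0.007,-0.005],[-0.2,0.13,0.3,-0.004,-0.007,-0.005],[-0.19,0.12,0.31,-0.004,-0.007,-0.005],[-0.19,0.11,0.31,-0.004,-0.007,-0.005]]
[[-0.18,0.11,0.32,-0.004,-0.007,-0.005],[-0.18,0.1,0.32,-0.004,-0.007,-0.005],[-0.17,0.09,0.33,-0.004,-0.007,-0.005]]
```

move_arm(
  plan=[
    [0.38,-0.51,0.33,0.007,-0.019,0.018],
    [0.37,-0.53,0.32,0.007,-0.019,0.018],
    [0.36,-0.54,0.31,0.007,-0.019,0.018],
    [0.35,-0.55,0.3,0.007,-0.019,0.018],
    [0.34,0,0.65,0,0,0],
  ],
)

```text
clock: 11.85
position: [0.4575, -0.1935, 0.4017]
tool_rot: [-3.135, 0.493, 2.705]
force: [1.6, 0.1, -0.1]
grip_width: 0.085
```

move_arm(
  plan=[
    [0.34,0,0.65,0,0,0],
    [0.34,0,0.65,0,0,0],
    [0.34,0,0.65,0,0,0],
    [0.34,0,0.65,0,0,0],
    [0.34,0,0.65,0,0,0],
  ],
)

```text
clock: 12.35
position: [0.4597, -0.1928, 0.3095]
tool_rot: [-3.138, 0.49, 2.709]
force: [0.1, -1.3, 0.2]
grip_width: 0.0856
```

Run:
```python
from ins import *
f=(43,-11,.17);A=(-.1,.2,28,-25)
path(setup(f,A)[0][1:])
cv2.imwrite('pics/w1.png',viewer.grab_frame('wrist')[:,:,::-1])
```

```text
t 12.35 pos [ 0.46 -0.19  0.31] q [ 1.36 -0.   -1.13  2.16  0.19  0.51  1.24] marg 0.274 F [ 0.1 -1.3  0.2] w 0.086
tgt [ 0.46 -0.19  0.2 ] n 6 vmax 0.73 marg 0.108 q [ 1.    0.22 -0.89  2.32  1.    0.35  0.4 ]
tgt [ 0.57 -0.19  0.16] n 12 vmax 0.77 marg 0.080 q [ 1.03  0.56 -0.99  2.34  2.29  0.51 -0.51]
[[0.35,-0,0.64,-0,0,0],[0.35,-0,0.64,-0,0,0],[0.35,-0,0.64,-0,0,0],[0.35,-0,0.64,-0,0,0],[0.35,-0,0.64,-0,0,0]]
[[0.35,-0,0.64,-0,0,0],[-0.22,0.17,0.26,-0.004,-0.007,-0.005],[-0.22,0.16,0.27,-0.004,-0.007,-0.005],[-0.21,0.15,0.28,-0.004,-0.007,-0.005],[-0.21,0.15,0.28,-0.004,-0.007,-0.005]]
[[-0.21,0.14,0.29,-0.004,-0.007,-0.005],[-0.2,0.13,0.3,-0.004,-0.007,-0.005],[-0.2,0.13,0.3,-0.004,-0.007,-0.005],[-0.19,0.12,0.31,-0.004,-0.007,-0.005],[-0.19,0.11,0.31,-0.004,-0.007,-0.005]]
[[-0.18,0.11,0.32,-0.004,-0.007,-0.005],[-0.18,0.1,0.32,-0.004,-0.007,-0.005],[-0.17,0.09,0.33,-0.004,-0.007,-0.005]]
```

View pics/w1.png

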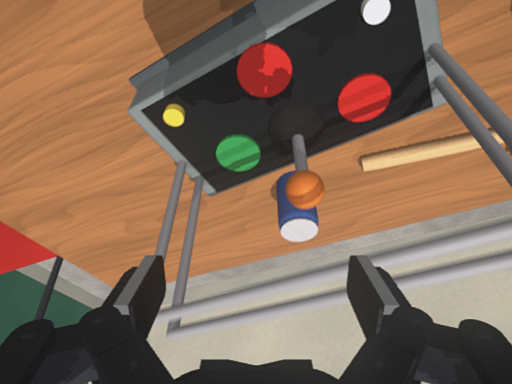

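Run:
```python
from h import *
c=viewer.camera_info('wrist')
print(proj(c,con(0,0,.19)),proj(c,con(0,-.085,.087)),proj(c,con(0,.085,.087)),proj(c,con(-.085,0,.087)))
im=cv2.imread('pics/w1.png')[:,:,::-1].copy()
for k in('orange','green','red'):print(k,blobs(im,k,60)[1])
```

```text
[301.20557307 192.51603347] [234.89790414 157.40747772] [361.08666604 102.69960945] [260.80732871  75.02816416]
orange []
green [([237.7, 152.5], [216, 135, 44, 36, 1264])]
red []
```

move_arm(
  plan=[
    [0.35,0,0.64,0,0,0],
    [0.35,0,0.64,0,0,0],
    [0.35,0,0.64,0,0,0],
    [0.35,0,0.64,0,0,0],
    [0.35,0,0.64,0,0,0],
  ],
)

```text
clock: 12.9
position: [0.4587, -0.1932, 0.2185]
tool_rot: [-3.138, 0.49, 2.708]
force: [-0.3, -0.5, -0.3]
grip_width: 0.0854
```

Run:
```python
from ins import *
f=(43,-11,.17);A=(-.1,.2,28,-25)
path(setup(f,A)[0][1:])
```

```text
t 12.90 pos [ 0.46 -0.19  0.22] q [ 1.08  0.19 -0.96  2.3   0.86  0.38  0.55] marg 0.134 F [-0.3 -0.5 -0.3] w 0.085
tgt [ 0.46 -0.19  0.2 ] n 1 vmax 0.71 marg 0.108 q [ 1.    0.22 -0.89  2.32  1.    0.35  0.4 ]
tgt [ 0.57 -0.19  0.16] n 12 vmax 0.77 marg 0.081 q [ 1.03  0.56 -0.99  2.34  2.29  0.51 -0.51]
[[0.37,0,0.64,-0.001,0,0.001],[-0.22,0.17,0.26,-0.004,-0.007,-0.005],[-0.22,0.16,0.27,-0.004,-0.007,-0.005],[-0.21,0.15,0.28,-0.004,-0.007,-0.005],[-0.21,0.15,0.28,-0.004,-0.007,-0.005]]
[[-0.21,0.14,0.29,-0.004,-0.007,-0.005],[-0.2,0.13,0.3,-0.004,-0.007,-0.005],[-0.2,0.13,0.3,-0.004,-0.007,-0.005],[-0.19,0.12,0.31,-0.004,-0.007,-0.005],[-0.19,0.11,0.31,-0.004,-0.007,-0.005]]
[[-0.18,0.11,0.32,-0.004,-0.007,-0.005],[-0.18,0.1,0.32,-0.004,-0.007,-0.005],[-0.17,0.09,0.33,-0.004,-0.007,-0.005]]
```

move_arm(
  plan=[
    [0.37,0,0.64,0,0,0],
    [-0.22,0.17,0.26,-0.004,-0.007,-0.005],
    [-0.22,0.16,0.27,-0.004,-0.007,-0.005],
    [-0.21,0.15,0.28,-0.004,-0.007,-0.005],
    [-0.21,0.15,0.28,-0.004,-0.007,-0.005],
  ],
)

```text
clock: 13.4
position: [0.4947, -0.1912, 0.1881]
tool_rot: [3.133, 0.58, 2.782]
force: [1.0, -0.3, -0.4]
grip_width: 0.0854
```

move_arm(
  plan=[
    [-0.21,0.14,0.29,-0.004,-0.007,-0.005],
    [-0.2,0.13,0.3,-0.004,-0.007,-0.005],
    [-0.2,0.13,0.3,-0.004,-0.007,-0.005],
  ],
)

```text
clock: 13.7
position: [0.522, -0.1901, 0.1786]
tool_rot: [3.128, 0.647, 2.839]
force: [0.0, -0.4, -0.2]
grip_width: 0.0853
```

Run:
```python
from ins import *
f=(43,-11,.17);A=(-.1,.2,28,-25)
path(setup(f,A)[0][2:])
cv2.imwrite('pics/w2.png',viewer.grab_frame('wrist')[:,:,::-1])
cv2.imwrite('pics/s2.png',viewer.grab_frame('side')[:,:,::-1])
```

```text
t 13.70 pos [ 0.52 -0.19  0.18] q [ 0.95  0.37 -0.86  2.35  1.95  0.34 -0.37] marg 0.081 F [ 0.  -0.4 -0.2] w 0.085
tgt [ 0.57 -0.19  0.16] n 3 vmax 0.66 marg 0.081 q [ 1.03  0.56 -0.99  2.34  2.29  0.51 -0.51]
[[-0.3,0.2,0.52,-0.006,-0.011,-0.009],[-0.29,0.18,0.53,-0.006,-0.011,-0.009],[-0.27,0.16,0.55,-0.006,-0.011,-0.009]]
```

View pics/w2.png

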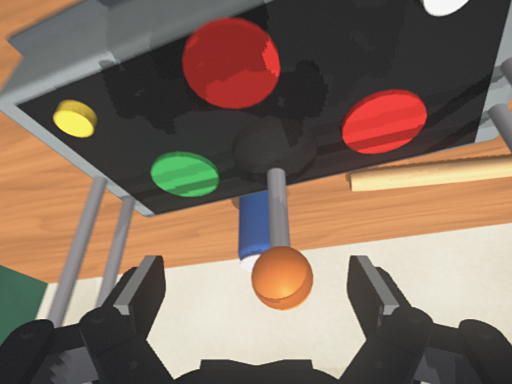

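View pics/s2.png

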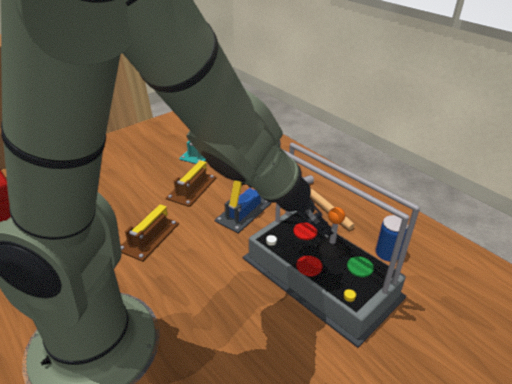

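move_arm(
  plan=[
    [-0.3,0.2,0.52,-0.006,-0.011,-0.009],
    [-0.29,0.18,0.53,-0.006,-0.011,-0.009],
    [-0.27,0.16,0.55,-0.006,-0.011,-0.009],
  ],
)

```text
clock: 14.1
position: [0.5655, -0.188, 0.1609]
tool_rot: [-3.14, 0.75, 2.949]
force: [0.2, -0.4, -0.3]
grip_width: 0.0855
```

Run:
```python
from ins import *
T,(a,R)=setup((43,-11,.17),0*np.ones(4))
path([(a,R)])
cv2.imwrite('pics/w3.png',viewer.grab_frame('wrist')[:,:,::-1])
```

```text
t 14.10 pos [ 0.56 -0.19  0.16] q [ 1.03  0.56 -0.99  2.34  2.28  0.51 -0.5 ] marg 0.089 F [ 0.2 -0.4 -0.3] w 0.085
tgt [ 0.57 -0.19  0.16] n 1 vmax 0.03 marg 0.088 q [ 1.03  0.56 -0.99  2.34  2.29  0.51 -0.5 ]
[[-0.02,0.02,0,-0.001,-0,-0]]
```

View pics/w3.png

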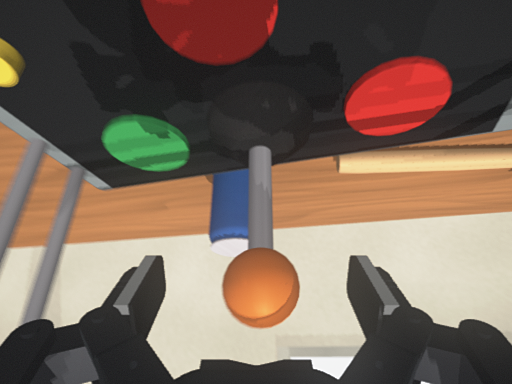

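move_arm(
  plan=[
    [0,0,0,0,0,0],
    [0,0,0,0,0,0],
    [0,0,0,0,0,0],
  ],
  claw=-0.2,
  force=20,
)

```text
clock: 14.45
position: [0.5649, -0.1873, 0.1612]
tool_rot: [-3.141, 0.749, 2.948]
force: [-0.4, 1.1, 0.2]
grip_width: 0.0511
```

Run:
```python
from ins import *
s=bot.observe();p=s['position'];R=Ro.from_euler('xyz',s['tool_rot'])
print(s['grip_width'],s['force'])
d=con(0,-.053,0)-CON-[0,0,.005]
path([(p+d,R)],ds=.0055)
im=viewer.grab_frame('wrist');cv2.imwrite('pics/w4.png',im[:,:,::-1])
```

```text
0.051130526360786174 [-0.41383051  1.11205397  0.18420046]
t 14.45 pos [ 0.56 -0.19  0.16] q [ 1.03  0.55 -0.99  2.34  2.28  0.51 -0.5 ] marg 0.088 F [-0.4  1.1  0.2] w 0.051
tgt [ 0.57 -0.24  0.16] n 10 vmax 0.10 marg 0.092 q [ 1.12  0.59 -0.95  2.28  2.35  0.42 -0.45]
[[-0.03,-0.2,0.05,0,0,-0],[-0.03,-0.2,0.05,0,0,0],[-0.03,-0.2,0.05,0,0,0],[-0.03,-0.2,0.05,0,0,0],[-0.03,-0.2,0.05,0,0,0]]
[[-0.03,-0.2,0.05,0,0,0],[-0.03,-0.2,0.05,0,0,0],[-0.03,-0.2,0.05,0,0,0],[-0.03,-0.2,0.05,0,0,0],[-0.03,-0.2,0.05,0,0,0]]
```

View pics/w4.png

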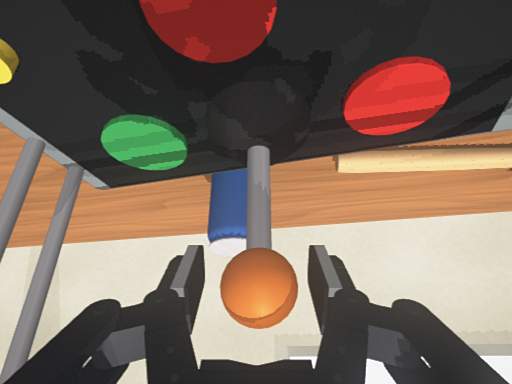

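move_arm(
  plan=[
    [-0.03,-0.2,0.05,0,0,0],
    [-0.03,-0.2,0.05,0,0,0],
    [-0.03,-0.2,0.05,0,0,0],
    [-0.03,-0.2,0.05,0,0,0],
    [-0.03,-0.2,0.05,0,0,0],
  ],
)

```text
clock: 15.0
position: [0.5673, -0.2133, 0.1584]
tool_rot: [3.139, 0.749, 2.947]
force: [-0.9, 2.0, 1.5]
grip_width: 0.051
```

move_arm(
  plan=[
    [-0.03,-0.2,0.05,0,0,0],
    [-0.03,-0.2,0.05,0,0,0],
    [-0.03,-0.2,0.05,0,0,0],
    [-0.03,-0.2,0.05,0,0,0],
  ],
)

```text
clock: 15.4
position: [0.5687, -0.2335, 0.1565]
tool_rot: [3.139, 0.748, 2.947]
force: [-0.4, 6.4, -1.9]
grip_width: 0.0511
```

```bash
cat > knob.py <<'E'
from ins import *
def look(i):
    s=bot.observe();c=viewer.camera_info('wrist');im=viewer.grab_frame('wrist');cv2.imwrite(f'pics/k{i}.png',im[:,:,::-1])
    h=cv2.cvtColor(im,cv2.COLOR_RGB2HSV);m=cv2.inRange(h,np.array((6,190,90)),np.array((16,255,255)))
    m[:170]=0;cc=max(cv2.findContours(m,0,2)[0],key=cv2.contourArea);(x,y),r=cv2.minEnclosingCircle(cc)
    X=onz(c,(x,y),.183);L=Ro.from_euler('z',-CY,degrees=True).apply(X-CON)
    print('t',s['clock'],'pos',s['position'].round(4),'F',s['force'].round(1),'w',s['grip_width'].round(4),'knob px',round(x),round(y),round(r,1),'console xyz mm',(L*1000).round(1))
E
python3 -c "
from knob import *
look(1)"
```

```text
Traceback (most recent call last):
  File "knob.py", line 5, in look
    m[:170]=0;cc=max(cv2.findContours(m,0,2)[0],key=cv2.contourArea);(x,y),r=cv2.minEnclosingCircle(cc)
                 ~~~^^^^^^^^^^^^^^^^^^^^^^^^^^^^^^^^^^^^^^^^^^^^^^^^
ValueError: max() iterable argument is empty
```

View pics/k1.png

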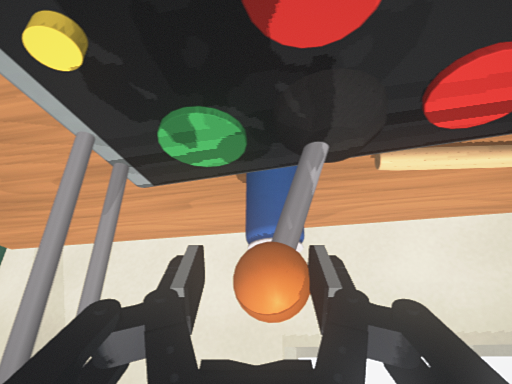

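```bash
sed -i 's/(6,190,90)/(5,140,70)/;s/(16,255,255)/(18,255,255)/' knob.py; sed -i 's/m\[:170\]=0/m[:235]=0;m[:,:190]=0;m[:,330:]=0/' knob.py
python3 -c "
from knob import *
look(2)"
```

```text
Traceback (most recent call last):
  File "knob.py", line 7, in look
    print('t',s['clock'],'pos',s['position'].round(4),'F',s['force'].round(1),'w',s['grip_width'].round(4),'knob px',round(x),round(y),round(r,1),'console xyz mm',(L*1000).round(1))
                                                                                  ^^^^^^^^^^^^^^^^^^^^^
AttributeError: 'float' object has no attribute 'round'
```

```bash
sed -i "s/s\['grip_width'\].round(4)/round(s['grip_width'],4)/" knob.py
python3 -c "
from knob import *
look(3)"
```

```text
t 15.5 pos [ 0.5685 -0.2339  0.1564] F [-0.1  5.7 -1.8] w 0.0512 knob px 272 282 40.0 console xyz mm [  5.4 -37.6 183. ]
```

move_arm(
  plan=[
    [-0.02,-0.15,0.04,0,0,0],
    [-0.02,-0.15,0.04,0,0,0],
    [0,0,0,0,0,0],
  ],
)

```text
clock: 15.85
position: [0.5689, -0.2407, 0.1553]
tool_rot: [3.138, 0.747, 2.947]
force: [-0.6, 8.5, -4.5]
grip_width: 0.0508
```

```bash
python3 -c "
from knob import *
look(4)"
```

```text
t 15.85 pos [ 0.5689 -0.2407  0.1553] F [-0.6  8.5 -4.5] w 0.0508 knob px 273 278 39.9 console xyz mm [ -6.9 -41.7 183. ]
```

View pics/k4.png

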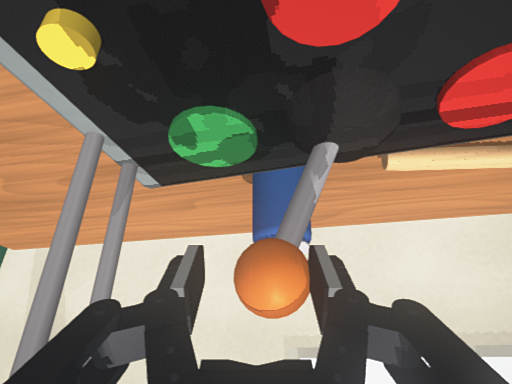

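move_arm(
  plan=[
    [-0.02,-0.1,0.02,0,0,0],
    [0,0,0,0,0,0],
    [0,0,0,0,0,0],
    [0,0,0,0,0,0],
    [0,0,0,0,0,0],
  ],
)

```text
clock: 16.4
position: [0.5692, -0.2425, 0.1553]
tool_rot: [3.138, 0.747, 2.948]
force: [-0.5, 8.2, -5.0]
grip_width: 0.051
```

```bash
python3 -c "
from knob import *
look(5)
cv2.imwrite('pics/s5.png',viewer.grab_frame('side')[140:330,200:450,::-1].repeat(3,0).repeat(3,1))"
```

```text
t 16.4 pos [ 0.5692 -0.2425  0.1553] F [-0.5  8.2 -5. ] w 0.051 knob px 273 276 39.8 console xyz mm [ -9.4 -42.8 183. ]
```

View pics/s5.png

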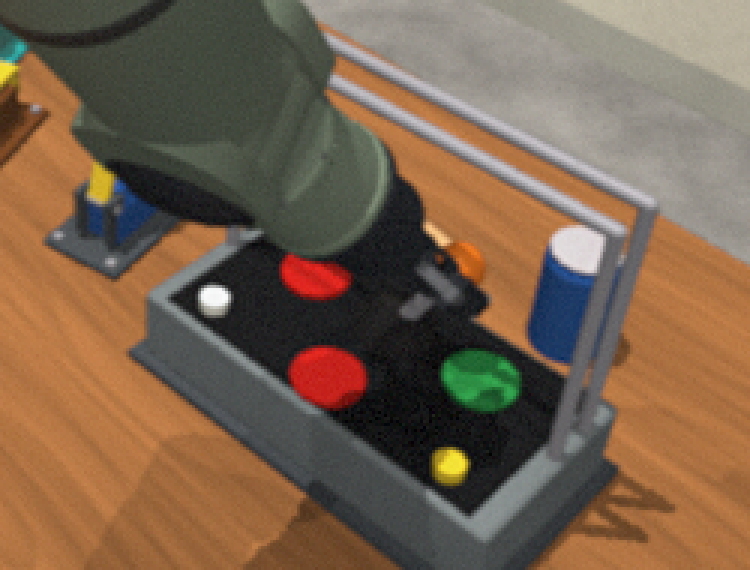

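move_arm(
  plan=[
    [0,0,0,0,0,0],
    [0,0,0,0,0,0],
    [0,0,0,0,0,0],
    [0,0,0,0,0,0],
    [0,0,0,0,0,0],
  ],
)

```text
clock: 17.0
position: [0.5692, -0.2426, 0.1553]
tool_rot: [3.138, 0.747, 2.948]
force: [-0.1, 8.4, -4.8]
grip_width: 0.0515
```

```bash
python3 -c "
from knob import *
x=tri([ray(viewer.camera_info('side'),(355,227)),ray(viewer.camera_info('wrist'),(273,276))])
print(x,Ro.from_euler('z',-CY,degrees=True).apply(x[0]-CON))
T,(a,R)=setup((43,-11,.17),0*np.ones(4))
path([(a,R)],ds=.012)"
```

```text
(array([ 0.57755139, -0.23204746,  0.17724284]), [np.float64(0.001156859762366724), np.float64(0.001156859762366664)]) [ 0.01629166 -0.04729912  0.17724284]
t 17.00 pos [ 0.57 -0.24  0.15] q [ 1.12  0.59 -0.94  2.28  2.35  0.41 -0.44] marg 0.153 F [-0.1  8.4 -4.8] w 0.051
tgt [ 0.57 -0.19  0.16] n 5 vmax 0.16 marg 0.088 q [ 1.03  0.56 -0.99  2.34  2.29  0.51 -0.51]
[[0.05,0.43,-0.11,0,-0,-0],[0.05,0.43,-0.11,0,-0,-0],[0.05,0.43,-0.11,0,-0,-0],[0.05,0.43,-0.11,0,-0,-0],[0.05,0.43,-0.11,0,-0,-0]]
```

move_arm(
  plan=[
    [0,0,0,0,0,0],
    [0,0,0,0,0,0],
    [0,0,0,0,0,0],
    [0,0,0,0,0,0],
    [0,0,0,0,0,0],
  ],
)

```text
clock: 17.5
position: [0.5692, -0.2426, 0.1553]
tool_rot: [3.138, 0.747, 2.948]
force: [-1.4, 9.0, -4.8]
grip_width: 0.0513
```

move_arm(
  plan=[
    [0,0,0,0,0,0],
    [0,0,0,0,0,0],
    [0,0,0,0,0,0],
    [0,0,0,0,0,0],
    [0,0,0,0,0,0],
  ],
)

```text
clock: 18.0
position: [0.5692, -0.2425, 0.1553]
tool_rot: [3.138, 0.747, 2.948]
force: [-0.8, 9.2, -5.8]
grip_width: 0.0516
```

move_arm(
  plan=[
    [0.05,0.43,-0.11,0,0,0],
    [0.05,0.43,-0.11,0,0,0],
    [0.05,0.43,-0.11,0,0,0],
    [0.05,0.43,-0.11,0,0,0],
    [0.05,0.43,-0.11,0,0,0],
  ],
)

```text
clock: 18.5
position: [0.5664, -0.188, 0.1622]
tool_rot: [3.141, 0.749, 2.947]
force: [0.1, 1.0, 0.7]
grip_width: 0.0513
```

move_arm(
  plan=[
    [0,0,0,0,0,0],
    [0,0,0,0,0,0],
    [0,0,0,0,0,0],
    [0,0,0,0,0,0],
    [0,0,0,0,0,0],
  ],
  claw=-1,
)

```text
clock: 19.0
position: [0.5663, -0.189, 0.1618]
tool_rot: [3.14, 0.749, 2.946]
force: [0.2, -0.5, 0.9]
grip_width: 0.0855
```

```bash
python3 -c "
from knob import *
look(6)
f=(43,-11,.17);A=(-.1,.2,28,-25);T,_=setup(f,A)
path([T[1],T[0]])"
```

```text
t 19.0 pos [ 0.5663 -0.189   0.1618] F [ 0.2 -0.5  0.9] w 0.0855 knob px 262 286 40.4 console xyz mm [ 40.5  -6.4 183. ]
t 19.05 pos [ 0.57 -0.19  0.16] q [ 1.03  0.55 -0.99  2.34  2.28  0.5  -0.5 ] marg 0.093 F [ 0.7 -0.1  0.3] w 0.085
tgt [ 0.46 -0.19  0.2 ] n 13 vmax 0.79 marg 0.082 q [ 0.88  0.19 -0.75  2.33  0.94  0.32  0.45]
tgt [ 0.46 -0.19  0.42] n 12 vmax 0.78 marg 0.128 q [ 1.22 -0.16 -0.86  1.96 -0.1   0.8   1.53]
[[0.16,-0.08,-0.31,0.003,0.006,0.005],[0.16,-0.08,-0.3,0.003,0.006,0.005],[0.17,-0.09,-0.3,0.003,0.006,0.005],[0.17,-0.09,-0.29,0.003,0.006,0.005],[0.18,-0.1,-0.29,0.003,0.006,0.005]]
[[0.18,-0.11,-0.28,0.003,0.006,0.005],[0.18,-0.11,-0.28,0.003,0.006,0.005],[0.19,-0.12,-0.28,0.003,0.006,0.005],[0.19,-0.12,-0.27,0.003,0.006,0.005],[0.19,-0.13,-0.26,0.003,0.006,0.005]]
[[0.2,-0.13,-0.26,0.003,0.006,0.005],[0.2,-0.14,-0.25,0.003,0.006,0.005],[0.2,-0.15,-0.25,0.003,0.006,0.005],[-0.34,0,-0.65,0,0,0],[-0.34,0,-0.65,0,0,0]]
[[-0.34,0,-0.65,0,0,0],[-0.34,0,-0.65,0,0,0],[-0.34,0,-0.65,0,0,0],[-0.34,0,-0.65,0,0,0],[-0.34,0,-0.65,0,0,0]]
[[-0.34,0,-0.65,0,0,0],[-0.34,0,-0.65,0,0,0],[-0.34,0,-0.65,0,0,0],[-0.34,0,-0.65,0,0,0],[-0.34,0,-0.65,0,0,0]]
```

View pics/k6.png

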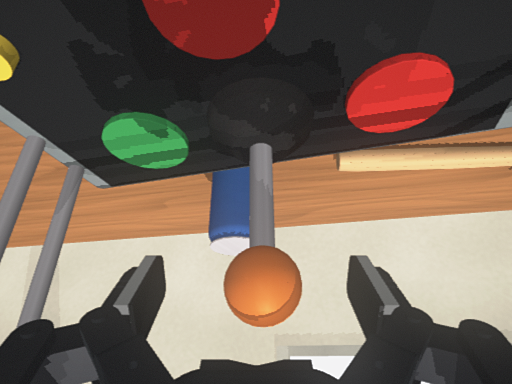

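move_arm(
  plan=[
    [0.16,-0.08,-0.31,0.003,0.006,0.005],
    [0.16,-0.08,-0.3,0.003,0.006,0.005],
    [0.17,-0.09,-0.3,0.003,0.006,0.005],
    [0.17,-0.09,-0.29,0.003,0.006,0.005],
    [0.18,-0.1,-0.29,0.003,0.006,0.005],
  ],
)

```text
clock: 19.55
position: [0.5243, -0.1904, 0.1765]
tool_rot: [3.121, 0.653, 2.844]
force: [-0.5, 0.4, -0.8]
grip_width: 0.0856
```

move_arm(
  plan=[
    [0.18,-0.11,-0.28,0.003,0.006,0.005],
    [0.18,-0.11,-0.28,0.003,0.006,0.005],
    [0.19,-0.12,-0.28,0.003,0.006,0.005],
    [0.19,-0.12,-0.27,0.003,0.006,0.005],
    [0.19,-0.13,-0.26,0.003,0.006,0.005],
  ],
)

```text
clock: 20.05
position: [0.4829, -0.1923, 0.1909]
tool_rot: [3.116, 0.558, 2.752]
force: [-0.0, -0.4, -0.1]
grip_width: 0.0854
```

move_arm(
  plan=[
    [0.2,-0.13,-0.26,0.003,0.006,0.005],
    [0.2,-0.14,-0.25,0.003,0.006,0.005],
    [0.2,-0.15,-0.25,0.003,0.006,0.005],
    [-0.34,0,-0.65,0,0,0],
    [-0.34,0,-0.65,0,0,0],
  ],
)

```text
clock: 20.55
position: [0.457, -0.1934, 0.2359]
tool_rot: [3.117, 0.499, 2.701]
force: [0.1, -1.5, 0.2]
grip_width: 0.0854
```

```bash
python3 -c "
from knob import *
cv2.imwrite('pics/s7.png',viewer.grab_frame('side')[:,:,::-1])
R0=Ro.from_euler('z',0)
path([(np.array([.46,-.19,.36]),Rt(25,-25)),(np.array([.44,.02,.34]),Rt(8,0)),(std(-.10,0,.26),Rt(0,SY))])"
```

```text
t 20.60 pos [ 0.46 -0.19  0.24] q [ 1.1   0.13 -0.92  2.28  0.6   0.34  0.82] marg 0.148 F [3.2 1.5 3.9] w 0.085
tgt [ 0.46 -0.19  0.36] n 6 vmax 0.76 marg 0.187 q [ 1.32 -0.06 -1.04  2.03  0.02  0.71  1.4 ]
tgt [0.44 0.02 0.34] n 9 vmax 0.44 marg 0.200 q [ 1.04  0.1  -1.3   1.93  0.15  1.05  1.26]
tgt [0.44 0.11 0.26] n 6 vmax 0.60 marg 0.194 q [ 0.6   0.4  -1.24  1.92  0.42  1.12  1.02]
[[-0.39,0.04,-0.71,0.001,0.003,-0],[-0.38,0.04,-0.71,0.001,0.003,-0],[-0.38,0.04,-0.72,0.001,0.003,-0],[-0.37,0.04,-0.72,0.001,0.003,-0],[-0.36,0.03,-0.73,0.001,0.003,-0]]
[[-0.35,0.03,-0.73,0.001,0.003,-0],[0.47,0.81,-0.12,-0.004,0.01,-0.015],[0.43,0.83,-0.09,-0.004,0.01,-0.015],[0.4,0.85,-0.07,-0.004,0.01,-0.015],[0.36,0.87,-0.04,-0.004,0.01,-0.015]]
[[0.32,0.89,-0.02,-0.004,0.01,-0.015],[0.28,0.9,0,-0.004,0.01,-0.015],[0.23,0.91,0.02,-0.004,0.01,-0.015],[0.19,0.92,0.04,-0.004,0.01,-0.015],[0.15,0.93,0.06,-0.004,0.01,-0.015]]
[[0.07,0.61,0.53,-0.001,0.007,-0.013],[0.04,0.61,0.53,-0.001,0.007,-0.013],[-0,0.61,0.53,-0.001,0.007,-0.013],[-0.04,0.61,0.53,-0.001,0.007,-0.013],[-0.08,0.6,0.54,-0.001,0.007,-0.013]]
[[-0.11,0.6,0.53,-0.001,0.007,-0.013]]
```

View pics/s7.png

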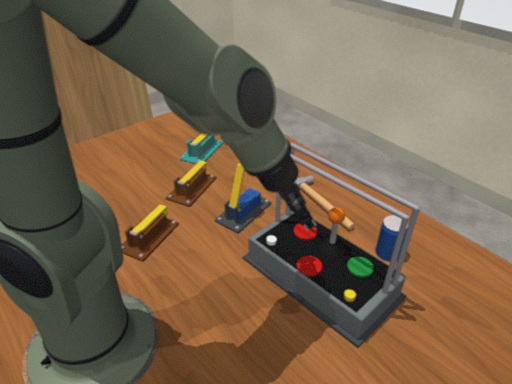

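move_arm(
  plan=[
    [-0.39,0.04,-0.71,0.001,0.003,0],
    [-0.38,0.04,-0.71,0.001,0.003,0],
    [-0.38,0.04,-0.72,0.001,0.003,0],
    [-0.37,0.04,-0.72,0.001,0.003,0],
    [-0.36,0.03,-0.73,0.001,0.003,0],
  ],
  claw=1,
)

```text
clock: 21.1
position: [0.4584, -0.1913, 0.3378]
tool_rot: [3.134, 0.452, 2.7]
force: [0.2, 0.5, -0.4]
grip_width: 0.0124
```

move_arm(
  plan=[
    [-0.35,0.03,-0.73,0.001,0.003,0],
    [0.47,0.81,-0.12,-0.004,0.01,-0.015],
    [0.43,0.83,-0.09,-0.004,0.01,-0.015],
    [0.4,0.85,-0.07,-0.004,0.01,-0.015],
    [0.36,0.87,-0.04,-0.004,0.01,-0.015],
  ],
)

```text
clock: 21.6
position: [0.4498, -0.0967, 0.3479]
tool_rot: [-3.121, 0.315, 2.904]
force: [0.3, 0.5, -0.8]
grip_width: 0.0002
```

move_arm(
  plan=[
    [0.32,0.89,-0.02,-0.004,0.01,-0.015],
    [0.28,0.9,0,-0.004,0.01,-0.015],
    [0.23,0.91,0.02,-0.004,0.01,-0.015],
    [0.19,0.92,0.04,-0.004,0.01,-0.015],
    [0.15,0.93,0.06,-0.004,0.01,-0.015],
  ],
)

```text
clock: 22.1
position: [0.4393, 0.0198, 0.3357]
tool_rot: [-3.128, 0.154, -3.14]
force: [-0.0, 0.0, -0.0]
grip_width: 0.0003
```

```bash
python3 -c "
from knob import *
path([(std(-.10,0,.26),Rt(0,SY)),(std(-.10,0,.14),Rt(0,SY))])
cv2.imwrite('pics/s8.png',viewer.grab_frame('side')[:,:,::-1])
"
```

```text
t 22.10 pos [0.44 0.02 0.34] q [ 1.05  0.09 -1.31  1.95  0.16  1.03  1.25] marg 0.188 F [-0.  0. -0.] w 0.000
tgt [0.44 0.11 0.26] n 5 vmax 0.74 marg 0.179 q [ 0.6   0.41 -1.25  1.92  0.43  1.12  1.01]
tgt [0.44 0.11 0.14] n 5 vmax 0.25 marg 0.277 q [ 0.44  0.56 -1.09  2.07  0.64  0.9   0.81]
[[0.09,0.74,0.59,-0.002,0.01,-0.016],[0.03,0.74,0.6,-0.002,0.01,-0.016],[-0.02,0.74,0.6,-0.002,0.01,-0.016],[-0.08,0.73,0.6,-0.002,0.01,-0.016],[-0.13,0.72,0.61,-0.002,0.01,-0.016]]
[[0,0,0.96,0,0,0],[0,0,0.96,0,0,0],[0,0,0.96,0,0,0],[0,0,0.96,0,0,0],[0,0,0.96,0,0,0]]
```

View pics/s8.png

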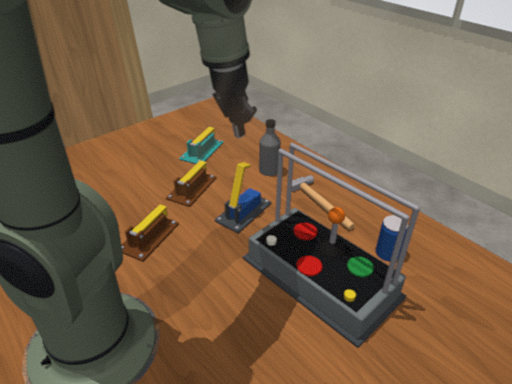

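move_arm(
  plan=[
    [0.09,0.74,0.59,-0.002,0.01,-0.016],
    [0.03,0.74,0.6,-0.002,0.01,-0.016],
    [-0.02,0.74,0.6,-0.002,0.01,-0.016],
    [-0.08,0.73,0.6,-0.002,0.01,-0.016],
    [-0.13,0.72,0.61,-0.002,0.01,-0.016],
  ],
)

```text
clock: 22.65
position: [0.4399, 0.1116, 0.2589]
tool_rot: [-3.141, -0.007, -2.889]
force: [0.6, -0.5, 0.4]
grip_width: -0.0002
```

move_arm(
  plan=[
    [0,0,0.96,0,0,0],
    [0,0,0.96,0,0,0],
    [0,0,0.96,0,0,0],
    [0,0,0.96,0,0,0],
    [0,0,0.96,0,0,0],
  ],
)

```text
clock: 23.15
position: [0.4392, 0.1108, 0.1387]
tool_rot: [-3.141, -0.005, -2.891]
force: [-0.7, 0.3, -1.0]
grip_width: 0.0002
```

```bash
cat > fold.py <<'E'
from knob import *
def corner(th,r=.085): return (-.05+r*np.cos(th)-.0045*np.sin(th)-.011, .055+r*np.sin(th)+.0045*np.cos(th))
def F(ths): return [(std(corner(t)[0],0,corner(t)[1]),Rt(0,SY)) for t in ths]
E
python3 -c "
from fold import *
path(F([1.5,1.2,.9,.6,.4,.2,.05,-.02]),ds=.013)
cv2.imwrite('pics/s9.png',viewer.grab_frame('side')[100:290,150:400,::-1].repeat(3,0).repeat(3,1))
"
```

```text
t 23.15 pos [0.44 0.11 0.14] q [ 0.44  0.57 -1.09  2.06  0.64  0.91  0.81] marg 0.365 F [-0.7  0.3 -1. ] w 0.000
tgt [0.48 0.12 0.14] n 4 vmax 0.14 marg 0.388 q [ 0.4   0.62 -1.06  1.97  0.67  0.95  0.83]
tgt [0.5  0.13 0.14] n 2 vmax 0.17 marg 0.455 q [ 0.37  0.65 -1.03  1.91  0.68  0.98  0.84]
tgt [0.53 0.13 0.12] n 2 vmax 0.16 marg 0.480 q [ 0.34  0.7  -1.01  1.86  0.71  0.99  0.84]
tgt [0.54 0.14 0.11] n 2 vmax 0.17 marg 0.508 q [ 0.31  0.74 -0.98  1.83  0.74  0.98  0.83]
tgt [0.55 0.14 0.09] n 2 vmax 0.11 marg 0.532 q [ 0.29  0.77 -0.96  1.82  0.76  0.97  0.82]
tgt [0.56 0.14 0.08] n 2 vmax 0.10 marg 0.552 q [ 0.27  0.8  -0.94  1.81  0.79  0.96  0.81]
tgt [0.56 0.14 0.06] n 1 vmax 0.14 marg 0.576 q [ 0.26  0.82 -0.92  1.81  0.8   0.94  0.8 ]
tgt [0.56 0.14 0.06] n 1 vmax 0.06 marg 0.583 q [ 0.26  0.83 -0.92  1.81  0.81  0.93  0.8 ]
[[-0.41,0,-0.02,-0,-0,-0],[-0.41,0,-0.02,-0,-0,-0],[-0.41,0,-0.01,-0,-0,-0],[-0.41,0,-0.01,-0,-0,-0],[-0.5,-0,0.09,0,0,0]]
[[-0.5,-0,0.09,0,0,0],[-0.45,0,0.23,0,0,0],[-0.45,-0,0.23,0,0,0],[-0.37,-0,0.35,0,0,0],[-0.37,0,0.35,0,0,0]]
[[-0.18,0,0.29,0,0,0],[-0.18,-0,0.29,0,0,0],[-0.12,0,0.32,0,0,0],[-0.12,-0,0.32,0,0,0],[-0.09,-0,0.5,0,0,0]]
[[-0.02,-0,0.24,0,0,0]]
```

View pics/s9.png

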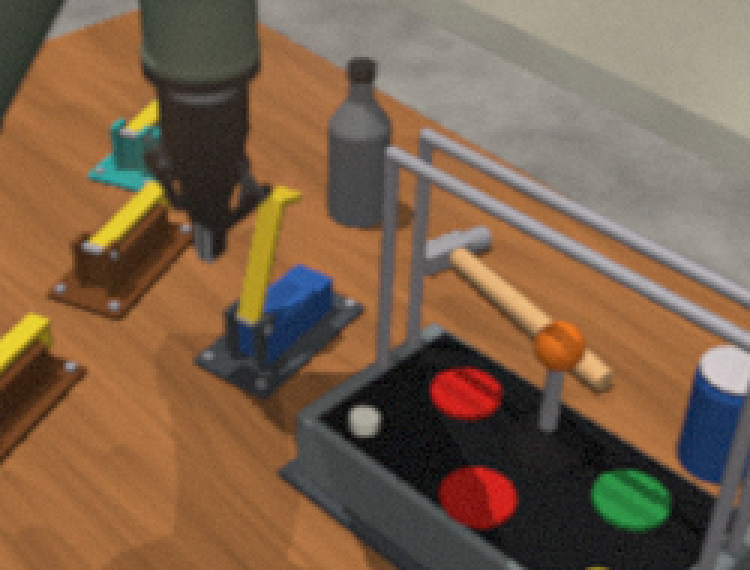

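move_arm(
  plan=[
    [-0.41,0,-0.02,0,0,0],
    [-0.41,0,-0.02,0,0,0],
    [-0.41,0,-0.01,0,0,0],
    [-0.41,0,-0.01,0,0,0],
    [-0.5,0,0.09,0,0,0],
  ],
)

```text
clock: 23.7
position: [0.4923, 0.1245, 0.1394]
tool_rot: [3.142, -0.004, -2.891]
force: [1.0, -0.3, 0.3]
grip_width: 0.0001
```

move_arm(
  plan=[
    [-0.5,0,0.09,0,0,0],
    [-0.45,0,0.23,0,0,0],
    [-0.45,0,0.23,0,0,0],
  ],
)

```text
clock: 24.0
position: [0.5257, 0.1332, 0.1244]
tool_rot: [3.141, -0.005, -2.89]
force: [-0.9, -0.2, 1.5]
grip_width: -0.0
```

```bash
python3 -c "
from fold import *
path(F([.6,.4,.2,.05,-.02]),ds=.013)
cv2.imwrite('pics/s10.png',viewer.grab_frame('side')[100:290,150:400,::-1].repeat(3,0).repeat(3,1))
"
```

```text
t 24.00 pos [0.53 0.13 0.12] q [ 0.33  0.7  -1.01  1.86  0.7   1.    0.84] marg 0.494 F [-0.9 -0.2  1.5] w -0.000
tgt [0.54 0.14 0.11] n 2 vmax 0.16 marg 0.508 q [ 0.31  0.74 -0.98  1.83  0.74  0.98  0.83]
tgt [0.55 0.14 0.09] n 2 vmax 0.11 marg 0.532 q [ 0.29  0.77 -0.96  1.82  0.76  0.97  0.82]
tgt [0.56 0.14 0.08] n 2 vmax 0.10 marg 0.552 q [ 0.27  0.8  -0.94  1.81  0.78  0.96  0.81]
tgt [0.56 0.14 0.06] n 1 vmax 0.14 marg 0.576 q [ 0.26  0.82 -0.92  1.81  0.8   0.94  0.8 ]
tgt [0.56 0.14 0.06] n 1 vmax 0.06 marg 0.583 q [ 0.26  0.83 -0.92  1.81  0.81  0.93  0.8 ]
[[-0.36,0,0.35,0,-0.001,-0],[-0.36,0,0.35,0,-0.001,-0],[-0.18,0,0.29,0,0,0],[-0.18,-0,0.29,0,0,0],[-0.12,0,0.32,0,0,0]]
[[-0.12,-0,0.32,0,0,0],[-0.09,-0,0.5,0,0,0],[-0.02,-0,0.24,0,0,0]]
```

View pics/s10.png

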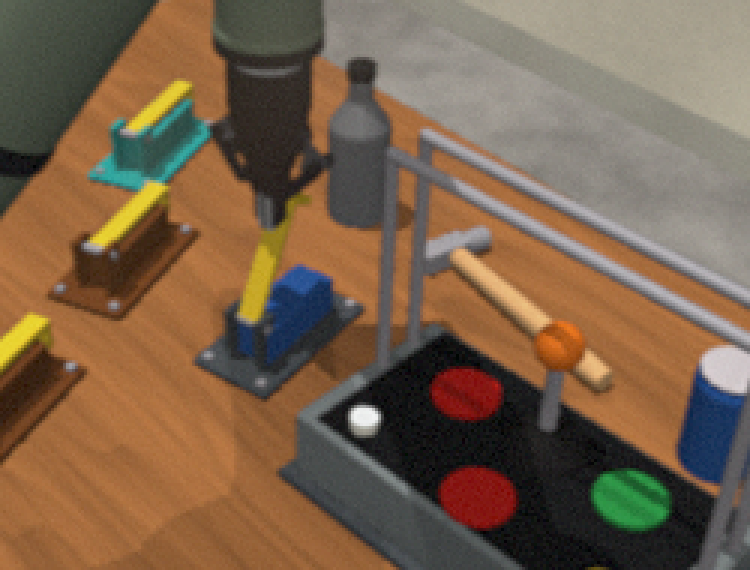

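Hook is folding as intended, with the finger behind it. Continue.

move_arm(
  plan=[
    [-0.36,0,0.35,0,0,0],
    [-0.36,0,0.35,0,0,0],
    [-0.18,0,0.29,0,0,0],
    [-0.18,0,0.29,0,0,0],
    [-0.12,0,0.32,0,0,0],
  ],
)

```text
clock: 24.55
position: [0.554, 0.1406, 0.0842]
tool_rot: [3.141, -0.005, -2.89]
force: [-0.2, 0.2, 0.8]
grip_width: 0.0002
```

move_arm(
  plan=[
    [-0.12,0,0.32,0,0,0],
    [-0.09,0,0.4,0,0,0],
    [0,0,0.1,0,0,0],
  ],
)

```text
clock: 24.85
position: [0.5584, 0.1415, 0.0631]
tool_rot: [3.141, -0.006, -2.89]
force: [0.7, 0.3, 1.7]
grip_width: 0.0
```

```bash
python3 -c "
from fold import *
path(F([-.02]),ds=.013)
cv2.imwrite('pics/s11.png',viewer.grab_frame('side')[100:290,150:400,::-1].repeat(3,0).repeat(3,1))
"
```

```text
t 24.85 pos [0.56 0.14 0.06] q [ 0.26  0.82 -0.92  1.81  0.8   0.95  0.8 ] marg 0.576 F [0.7 0.3 1.7] w 0.000
tgt [0.56 0.14 0.06] n 1 vmax 0.07 marg 0.583 q [ 0.26  0.83 -0.92  1.81  0.81  0.93  0.8 ]
[[-0.07,0.02,0.21,0,-0.002,-0.001]]
```

View pics/s11.png

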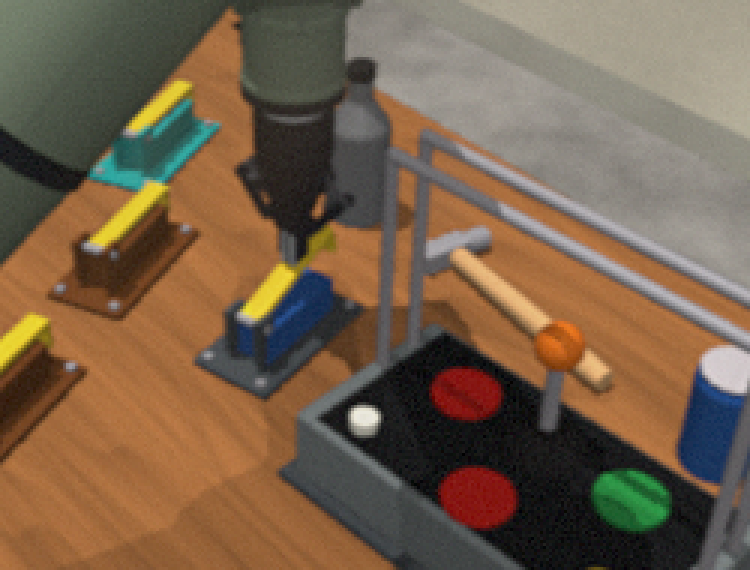

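move_arm(
  plan=[
    [-0.07,0,0.12,0,0,0],
    [0,0,0.1,0,0,0],
    [0,0,0,0,0,0],
  ],
)

```text
clock: 25.2
position: [0.5603, 0.1421, 0.0586]
tool_rot: [3.141, -0.005, -2.89]
force: [-0.9, 0.2, 1.4]
grip_width: -0.0002
```

move_arm(
  plan=[
    [0,0,0.06,0,0,0],
    [0,0,0.04,0,0,0],
    [0,0,0,0,0,0],
  ],
)

```text
clock: 25.5
position: [0.5604, 0.1421, 0.0563]
tool_rot: [3.141, -0.005, -2.89]
force: [0.4, 0.2, 0.7]
grip_width: -0.0
```

move_arm(
  plan=[
    [0,0,0.08,0,0,0],
    [0,0,0.08,0,0,0],
    [0,0,0,0,0,0],
  ],
)

```text
clock: 25.8
position: [0.5601, 0.142, 0.052]
tool_rot: [3.141, -0.006, -2.89]
force: [0.3, 0.1, 0.3]
grip_width: -0.0001
```

```bash
python3 -c "
from fold import *
print(bot.observe()['force'])
cv2.imwrite('pics/s12.png',viewer.grab_frame('side')[160:240,200:300,::-1].repeat(6,0).repeat(6,1))
cv2.imwrite('pics/t12.png',viewer.grab_frame('top')[:,:,::-1])
"
```

```text
[0.30407542 0.12507234 0.3078041 ]
```

View pics/s12.png

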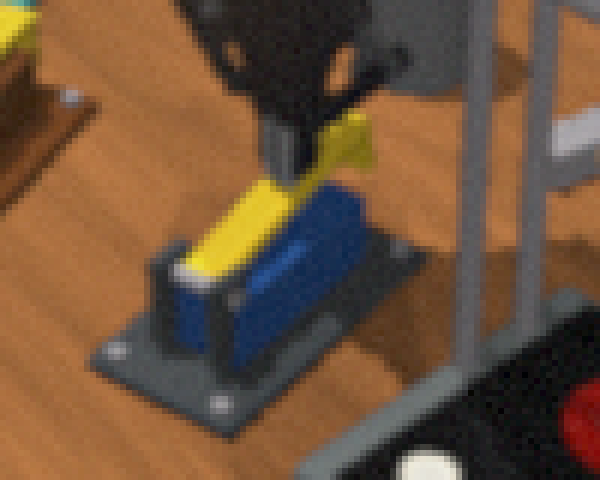

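```bash
python3 -c "
from fold import *
cv2.imwrite('pics/w12.png',viewer.grab_frame('wrist')[:,:,::-1])
t=cv2.imread('pics/t12.png')[140:230,190:300];cv2.imwrite('pics/t12c.png',cv2.resize(t,None,fx=6,fy=6,interpolation=2))
s=bot.observe();print(s['position'],s['tool_rot'])
for n in('side','wrist'):
  c=viewer.camera_info(n);print(n,proj(c,s['position']),proj(c,std(.08,0,.0595)),proj(c,std(.035,0,.0595)),proj(c,std(-.05,0,.0595)))
"
```

```text
[0.56016299 0.1420651  0.05216592] [ 3.14134829 -0.0054757  -2.89036939]
side [246.62920607 195.86009871] [257.32673282 184.80546124] [248.6799372  192.08441877] [231.25842012 206.75002305]
wrist [253.39555782 235.11539806] [254.22785675 324.02645121] [253.92936907 258.4359827 ] [253.21268932 100.95088913]
```

View pics/w12.png

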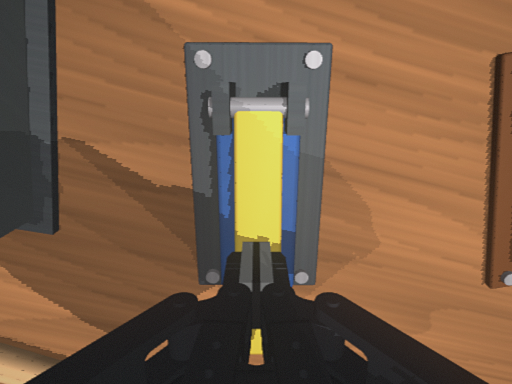

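View pics/t12c.png

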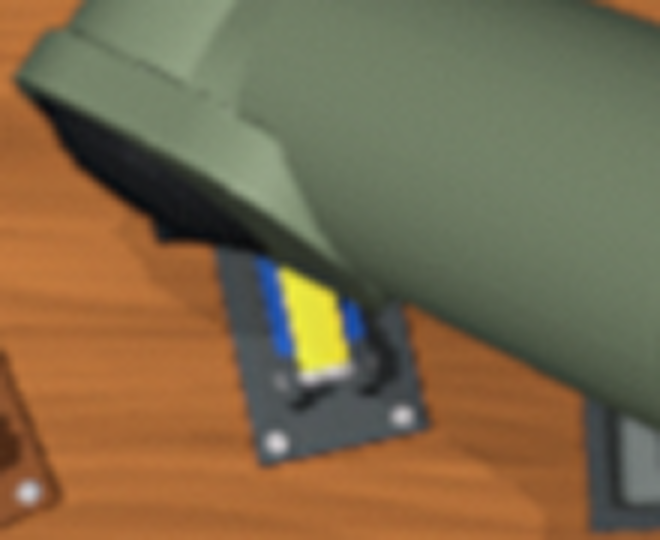

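move_arm(
  plan=[
    [0,0,0.08,0,0,0],
    [0,0,0.08,0,0,0],
  ],
)

```text
clock: 26.15
position: [0.5605, 0.1421, 0.0483]
tool_rot: [3.141, -0.005, -2.89]
force: [0.6, 0.9, 0.8]
grip_width: -0.0001
```

```bash
python3 -c "
from fold import *
s=bot.observe();print(s['force'],s['moment'],s['position'],s['joint_efforts'])
cv2.imwrite('pics/s13.png',viewer.grab_frame('side')[160:240,200:300,::-1].repeat(6,0).repeat(6,1))
"
```

```text
[0.56284493 0.93218637 0.80931143] [ 2.03089465e-04 -3.07657366e-01  1.15554772e-02] [0.56049626 0.14214357 0.0482746 ] [ 2.06513945e-01 -9.50608349e+01 -2.19919878e+01 -2.25423807e+01
 -3.18739023e-01  3.86749702e-01  8.45633377e-02]
```

View pics/s13.png

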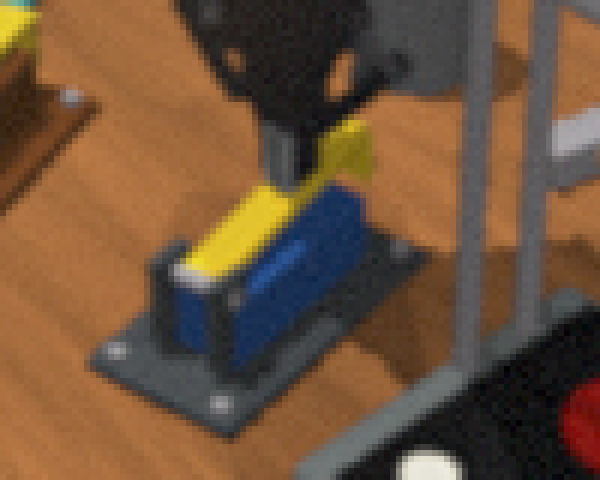

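move_arm(
  plan=[
    [0,0,0.08,0,0,0],
    [0,0,0.08,0,0,0],
    [0,0,0,0,0,0],
  ],
)

```text
clock: 26.5
position: [0.5601, 0.142, 0.044]
tool_rot: [3.141, -0.006, -2.89]
force: [0.6, -0.1, 0.0]
grip_width: 0.0003
```

move_arm(
  plan=[
    [0,0,0.08,0,0,0],
    [0,0,0,0,0,0],
  ],
)

```text
clock: 26.7
position: [0.5602, 0.1421, 0.042]
tool_rot: [3.141, -0.005, -2.89]
force: [0.5, -0.4, 0.5]
grip_width: 0.0001
```

```bash
python3 -c "
from fold import *
s=bot.observe();print(s['force'],s['moment'],s['position'])
cv2.imwrite('pics/s14.png',viewer.grab_frame('side')[160:240,200:300,::-1].repeat(6,0).repeat(6,1))
"
```

```text
[ 0.52828281 -0.4104889   0.54757349] [-0.04443929  0.0499749  -0.00690206] [0.56016043 0.14205241 0.04203944]
```

View pics/s14.png

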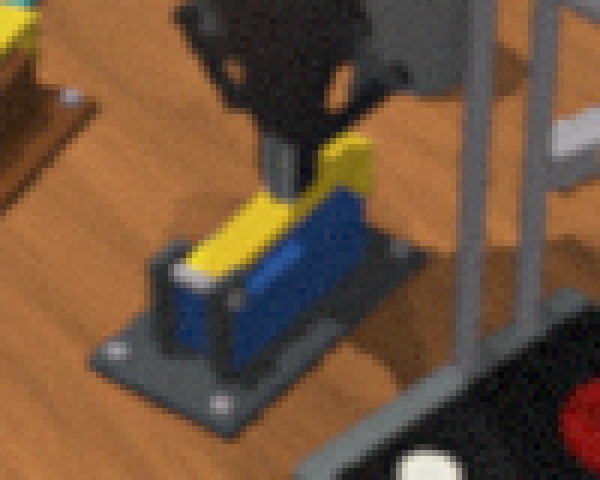

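move_arm(
  plan=[
    [0,0,0.08,0,0,0],
    [0,0,0,0,0,0],
  ],
)

```text
clock: 26.95
position: [0.5602, 0.1421, 0.0401]
tool_rot: [3.141, -0.005, -2.89]
force: [-0.1, -0.5, 0.1]
grip_width: 0.0002
```

```bash
python3 -c "
from fold import *
s=bot.observe();print(s['force'],s['moment'],s['position'])
c=viewer.camera_info('side');print(proj(c,[.4392,.1108,.1387]),proj(c,s['position']))
cv2.imwrite('pics/s15.png',viewer.grab_frame('side')[160:240,200:300,::-1].repeat(6,0).repeat(6,1))
cv2.imwrite('pics/w15.png',viewer.grab_frame('wrist')[:,:,::-1])
"
```

```text
[-0.05024616 -0.52158032  0.07042202] [-0.0534101  -0.01839194  0.03191195] [0.56020234 0.14205544 0.04008257]
[218.9730688 193.7856094] [246.65827259 199.02113411]
```

View pics/s15.png

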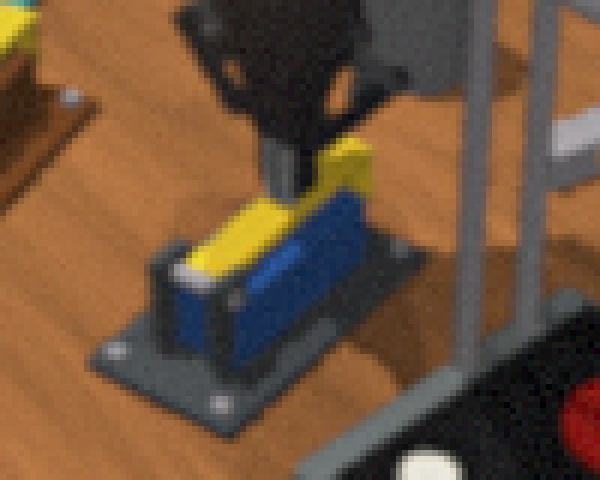

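View pics/w15.png

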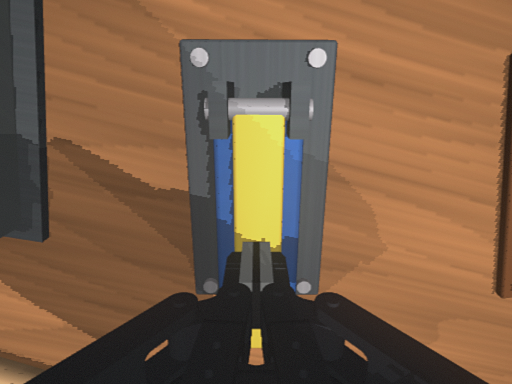

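move_arm(
  plan=[
    [0,0,0.08,0,0,0],
    [0,0,0.04,0,0,0],
    [0,0,0,0,0,0],
  ],
)

```text
clock: 27.35
position: [0.5604, 0.1422, 0.0374]
tool_rot: [3.141, -0.005, -2.89]
force: [0.2, -0.7, 3.0]
grip_width: -0.0001
```

move_arm(
  plan=[
    [0,0,0.08,0,0,0],
    [0,0,0.04,0,0,0],
    [0,0,0,0,0,0],
  ],
)

```text
clock: 27.65
position: [0.5606, 0.1422, 0.0368]
tool_rot: [-3.14, -0.004, -2.89]
force: [-14.1, -8.7, 52.9]
grip_width: -0.0002
```

```bash
python3 -c "
from fold import *
s=bot.observe();print(s['force'],s['moment'],s['position'])
cv2.imwrite('pics/s16.png',viewer.grab_frame('side')[160:240,200:300,::-1].repeat(6,0).repeat(6,1))
"
```

```text
[-14.11763335  -8.71615547  52.88628577] [-2.01007697  3.322821   -0.02159225] [0.56056921 0.1422268  0.03677896]
```

View pics/s16.png

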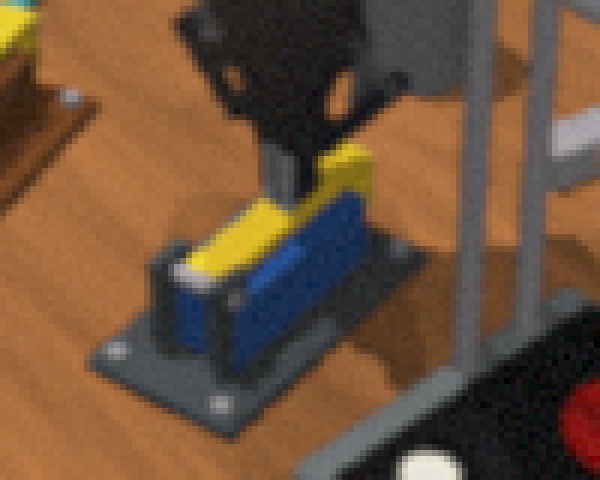

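move_arm(
  plan=[
    [0,0,-0.15,0,0,0],
    [0,0,-0.4,0,0,0],
    [0,0,-0.8,0,0,0],
    [0,0,-0.9,0,0,0],
    [0,0,-0.9,0,0,0],
  ],
)

```text
clock: 28.2
position: [0.5606, 0.1424, 0.115]
tool_rot: [3.141, -0.005, -2.89]
force: [-0.7, -0.8, 0.3]
grip_width: -0.0003
```

move_arm(
  plan=[
    [0,0,-0.9,0,0,0],
    [0,0,-0.9,0,0,0],
    [0,0,-0.9,0,0,0],
    [0.3,0,-0.9,0,0,0],
    [0,0,-0.4,0,0,0],
  ],
)

```text
clock: 28.7
position: [0.5538, 0.1408, 0.2159]
tool_rot: [3.141, -0.003, -2.89]
force: [0.6, 0.4, -0.2]
grip_width: 0.0001
```

move_arm(
  plan=[
    [0,0,0,0,0,0],
    [0,0,0,0,0,0],
  ],
)

```text
clock: 28.9
position: [0.5539, 0.1402, 0.2127]
tool_rot: [3.142, -0.005, -2.891]
force: [-0.3, 0.5, 0.3]
grip_width: -0.0003
```

```bash
python3 -c "
from fold import *
s=bot.observe();print(s['clock'],s['force'],s['position'],marg(s['qpos']),s['qd'].round(3))
cv2.imwrite('pics/s17.png',viewer.grab_frame('side')[100:290,150:400,::-1].repeat(3,0).repeat(3,1))
cv2.imwrite('pics/w17.png',viewer.grab_frame('wrist')[:,:,::-1])
"
```

```text
28.9 [-0.31787982  0.48707076  0.25443317] [0.55389535 0.14016307 0.21269401] 0.43316713629301073 [-0.004  0.015  0.005  0.006  0.003 -0.002 -0.   ]
```

View pics/s17.png

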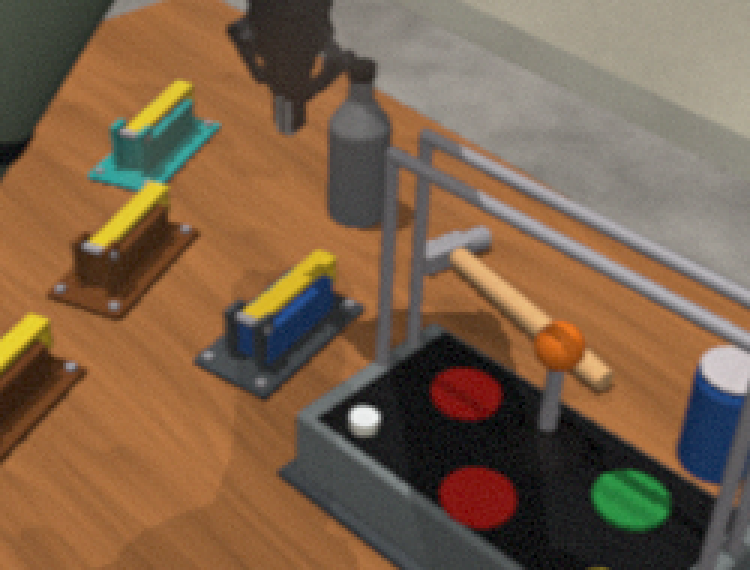

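View pics/w17.png

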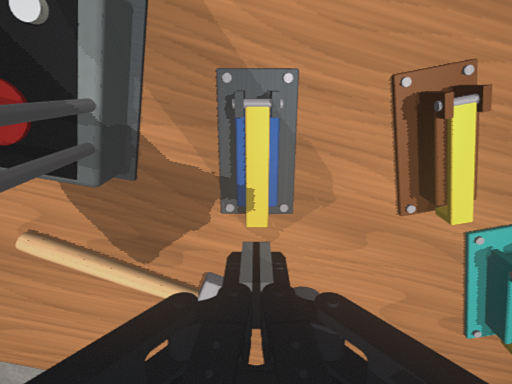

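```bash
python3 -c "
from h import *
im=viewer.grab_frame('side')
for k in('orange','green','blue','yellow'):print(k,blobs(im,k)[1])
print(bot.observe()['force'].round(2),workorder.job_done())"
```

```text
orange [([336.4, 213.9], [329, 207, 16, 14, 145])]
green [([359.9, 266.1], [347, 256, 27, 21, 445])]
blue [([249.2, 205.4], [239, 193, 22, 28, 240]), ([231.4, 213.1], [229, 209, 6, 9, 34]), ([386.1, 242.3], [377, 225, 21, 36, 336])]
yellow [([203.1, 134.6], [193, 127, 20, 16, 86]), ([193.4, 170.4], [181, 161, 25, 20, 136]), ([148.9, 218.7], [132, 205, 34, 27, 238]), ([353.2, 292.8], [350, 289, 6, 8, 24])]
the job is handed in; nothing more can be done
[-0.41  0.23 -0.05] None
```

I pushed the joystick over towards the green tab (the console's right), held it for about 2 s and let it spring back. Then I folded the yellow hook flat, lifted clear and handed the job in at about 29 s.

**Last checks**
- **Joystick:** at the tilt, two camera views put the knob about 47 mm over, roughly 41 mm from the green tab (the limit is 50 mm). It is now back within 0.2 px of its starting place in the side picture.
- **Hook:** I pressed it down until it met its firm stop, and it looks flat in both the side and wrist pictures.
- **Bystanders:** the can is within about 0.1 px of where it started. The bottle and hammer look unmoved in the pictures, but I did not measure them.
- **Arm:** the gripper is clear of everything, with a contact force of about 0.

**Checks that failed or disagreed**
- **Joint limit:** early on, joint 2 read -0.3025 rad against its -0.30 limit before I moved it off.
- **Press force:** the finger press against the hook's stop peaked at about 53 N at the wrist. That is under the 120 N wrist limit. The 40 N limit covers the arm and gripper body; this contact looked to be the fingertips only, but I could not confirm that.
- **Fingertip height:** in the side picture the shut fingertips showed about 10 px higher than the reported tool point, so I folded the hook by force and by eye rather than by height.
- **Knob position by single view:** wrist-only estimates disagreed with the two-view result by up to about 25 mm in the console's x; I trusted the two-view result.

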